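# Weigh two brass plugs and clamp the solid one

## Robot

A 6-joint arm with a two-finger parallel gripper is mounted at the origin on the work surface. World frame = base frame: x ahead of the robot, y to its left, z up, the work surface at z = 0. Lengths are in m, angles in degrees, forces in N, time in s.
With the tool pointing down it reaches from about 0.325 to 0.75 m from the base axis. Payload 7.6 kg.
Tool frame: the origin (TCP) lies at the very end of the fingers, on their centre line; the grasp point (between the pads) lies 19 mm behind it (robot.hold_point_z is the distance from the TCP to the grasp point, in m); z points along the fingers, y is the direction in which the jaws open and shut (so a half turn about z gives the same grasp; the last joint's range is limited). The gripper opens to 85 mm and grips with 20 to 120 N. Pads are 22 mm wide; open, the fingers measure 114 mm over their backs; the gripper's body (76 mm by 85 mm) begins 54 mm behind the grasp point. The pads swing forward as they close: fully open they stand 13 mm farther back than shut.
Start: joints at [-79.372, 2.991, 80.254, -0, 96.75, -4.028], TCP at [0.133, -0.508, 0.231] pointing down, gripper open.
Joint ranges: [-166.34, 166.34], [-52.06, 124.39], [6.96, 135.62], [-60.46, 240.46], [14.63, 156.25], [-167.68, 167.68]. Speed limits (degrees/s): [147.25, 147.25, 172.46, 180, 180, 180].

## Interface

Orientations are given as a 3x3 rotation matrix whose columns are the frame's x, y, z axes.
In Python, from cell import robot gives the robot as it stands. The module is installed in compiled form; this text tells all that it offers.
- The arm moves only by the tool send_rows, never from a script. Its argument "deltas" is a list of rows, each an object of numbers: "ax", "ay", "az": the turn, a rotation vector about the world's x, y, z in degrees; "x", "y", "z": the shift along the world's x, y, z in cm; "hand": the opening, from 0 (shut) to 1 (fully open). A call has 1 to 20 rows; each row shifts and turns the pose as measured when the row begins; what a row does not reach is not made up. A row lasts 1/12 s, in which the tool goes at most 41.7 mm and 7.16 degrees, less where a joint would pass 70% of its speed; a pose out of reach is approached as far as the arm can. A call with a gripper value outside its range is refused whole. The fingers move at their own pace and stop on an object; "squeeze" is the grip in N (left out, the last holds). Time passes only in rows, so rows that do not move let the fingers close. It gives the time, the measured TCP pose, the force and the opening at its end, in the units of the state.
- robot.get_obs(): the state, without advancing time (a new reading comes with each control period).
- robot.snapshot(name): name is "side" or "top" or "wrist"; returns a dict with "img" (480x640x3 uint8, blue, green, red), "z_map" (480x640 float32, m along the optical axis (not along the pixel's ray), 0 where there is no reading), "fx", "fy", "cx", "cy" (pixels), "rvec" (rotation vector, rad) and "tvec" (3), from world to camera coordinates, as OpenCV has them. Camera axes: x right, y down, z forward; pixel columns grow to the right and rows downward; lengths in m; the calibration is good to about 2 mm. A picture is of the moment at which its call begins.
- robot.job_done(): hands the job in, once; it reports no verdict.
The state is a dict: "t": time; "joint_positions": joint angles; "dq": joint speeds; "joint_efforts": joint torques, N m; "eef_pos": TCP position; "tool_rot": TCP orientation; "wrist_force": force on the tool from outside, world axes, zero at the start; "ft_torque": the same for the moment, N m; "gripper_width": opening from 0.0 (shut) to 1.0 (fully open).
Only numpy, scipy, OpenCV 4.12 (cv2) and the standard library are available. Lean on these libraries where they do the work, as an engineer would, in place of code of your own. Each camera call takes 0.05 s, during which the arm holds its last target.

## Task

One of these two look-alike brass plugs is solid and the other is hollow: stand one in each cup of the pivot balance, take your hand away and see which side drops. Leave the other plug in its cup, stand the one that dropped upright in the little vise, and push the sliding jaw up until it clamps the plug snugly against the stop jaw, firmly (about 12 N on the plug, for half a second) but never so hard as to dent it (20 N). Be gentle with the balance too, and do not disturb the other things on the bench.

Things in the scene. Friction and masses are not known exactly. Their poses are not given: they have to be found in the camera images.
- plug_a: Brass cylinder, 28 mm diameter, 56 mm tall, standing upright at the start. Origin at the centre of its underside, z along its axis upwards. Weighs about 150 or 280 g; the other plug is the other weight, and which is which changes from start to start and cannot be seen.
- plug_b: The second brass cylinder, same size and look as plug_a, origin at the centre of its underside.
- balance: Pivot balance with a plywood base 90 x 130 mm, fixed to the bench. Origin at the centre of the underside of the base. An aluminium beam 210 mm long (along the balance's own y), 18 mm wide, rocks about an axle along the balance's own x, 55 mm above the origin, between two steel cheeks that reach 68 mm high. Gentle means: never load it with more than 25 N.
- beam (a joint): Tilt of the balance beam in rad, 0 = level, stops at -0.10 and +0.10. Positive: the cup_left end (+y of the balance) is down; negative: the cup_right end is down. Weakly sprung to level when empty, damped: it takes up to about 1 s to swing over.
- cup_left (a point): Centre of the inner floor of the copper cup on the +y arm, 90 mm from the pivot. The cup is 16 mm tall outside and 13 mm deep; inner diameter 34 mm at the floor, flaring to 40 mm at the mouth; outer diameter 46 mm. It is fixed to the beam and tilts with it. The floor lies 7 mm above the beam's mid-line, so 62 mm above the bench when level.
- cup_right (a point): The same for the cup on the -y arm.
- vise: Small push-up vise, blue bed 70 x 210 mm (long side along its own y), 16 mm thick, fixed to the bench; origin at the centre of its underside, z up. Towards its +y end stands a stop jaw with a flat steel face 40 mm wide towards -y, its top 52 mm above the bench. It is bolted down at an unmeasured setting, different each time: a plug pressed against it has its axis 40 to 60 mm along +y from the origin.
- bed_spot (a point): Point on the top of the vise bed (16 mm above the bench), on the mid-line, 34 mm along +y from the vise's origin: a plug stood here is clear of the stop jaw and of the open sliding jaw at every setting. When the jaw has slid it against the stop jaw, the push rises steeply, by 3 N per mm or more.
- jaw: Sliding jaw of the vise. Origin on its flat pressing face, at bed height, on the mid-line; the face is 40 mm wide, 35 mm high. It slides along the vise's +y towards the stop jaw with about 4 N friction (plus 8 N per m/s) and stays where it is left. It starts with its face 1 to 11 mm along +y from the vise's origin and can travel to 51 mm; it slides a plug along the bed (1 to 3 N more).
- tab (a point): Centre of the upper part of the orange upright tab on the sliding jaw, by which it is pushed or pinched: tab 24 mm wide across the slide, 12 mm thick along it, its top 15 mm above this point and 95 mm above the bench; this point is 55 mm behind the jaw's face.
- elbow: Copper pipe elbow lying on the bench, legs 45 mm along its +x and +y, 26 mm thick; origin under its corner. Leave alone.
- wrench: Steel wrench about 160 mm long lying on the bench. Leave alone.
- valve: Brass ball valve with a green handle, 72 mm long, 47 mm tall. Leave alone.
Mind the look-alikes: they are no part of the job. Leave any blue or orange look-alike of the plug_a alone.

How it is judged:
By the outcome, as a careful person would: the job done as asked, in the order asked, and still so for the second after the job is handed in, with the robot touching nothing.
It also fails if it takes over 72 s, if anything falls off the work surface, if the arm or the gripper's body presses on something with over 40 N, if the wrist force passes 120 N, or if a joint passes its speed limit or range.

## Working session

There is one attempt and no reset: what is moved stays moved. The work goes in short steps, Python scripts to look and compute and a tool call to move; the robot and the scene stay as the last step left them, time stands still between calls to the robot, and variables do not carry over. Pictures are saved under pics/ and viewed, and the job is handed in when it is done.

Besides the shell and the picture viewer there is one more tool, called by a JSON object that holds its "api" and its "payload". send_rows: Moves the arm, as the interface text tells. Its arguments: {"type":"object","properties":{"deltas":{"type":"array"},"squeeze":{"type":"number"}},"required":["deltas"]}

```bash
mkdir -p pics; cat > h.py <<'E'
import numpy as np, cv2
from cell import robot
def snap(n):
    s=robot.snapshot(n); R=cv2.Rodrigues(np.array(s['rvec'],float))[0]; t=np.array(s['tvec'],float).reshape(3)
    s['R']=R; s['t']=t; return s
def p2w(s,u,v,z=None):
    if z is None: z=s['z_map'][int(round(v)),int(round(u))]
    c=np.array([(u-s['cx'])/s['fx']*z,(v-s['cy'])/s['fy']*z,z]); return s['R'].T@(c-s['t'])
def ray_at_z(s,u,v,h):
    d=s['R'].T@np.array([(u-s['cx'])/s['fx'],(v-s['cy'])/s['fy'],1.]); o=-s['R'].T@s['t']
    return o+d*(h-o[2])/d[2]
def w2p(s,p):
    c=s['R']@np.array(p,float)+s['t']; return s['fx']*c[0]/c[2]+s['cx'],s['fy']*c[1]/c[2]+s['cy']
def cloud(s):
    v,u=np.mgrid[0:480,0:640]; z=s['z_map'].astype(float)
    c=np.stack([(u-s['cx'])/s['fx']*z,(v-s['cy'])/s['fy']*z,z],-1)
    w=(c-s['t'])@s['R']; w[z==0]=np.nan; return w
E
python3 - <<'E'
from h import *
for n in ['top','side','wrist']:
    s=snap(n); cv2.imwrite(f'pics/{n}0.png',s['img']); np.savez(f'{n}0.npz',**s)
    print(n,s['fx'],-s['R'].T@s['t'],s['R'][2])
o=robot.get_obs(); print(o); print(robot.hold_point_z)
E
```

```text
top 581.063609108479 [0.44826072 0.00765468 1.0049267 ] [ 0.08268434 -0.00372757 -0.99656882]
side 489.00514777160095 [0.37954347 0.57143371 0.72729807] [ 0.15161559 -0.64278567 -0.75089234]
wrist 373.20620550191177 [ 0.21384823 -0.48674299  0.37273882] [-0.31827653 -0.08090062 -0.94453964]
{'t': 0.15, 'joint_positions': array([-7.93715513e+01,  3.01925345e+00,  8.02991519e+01, -6.04420345e-04,
        9.67499859e+01, -4.02935737e+00]), 'dq': array([-0.0122684 , -0.15219076, -0.23977926,  0.10369143, -0.07354932,
       -0.09341794]), 'joint_efforts': array([ 1.00672791e-03, -3.81949925e+01, -3.60425377e+01, -6.28397311e-05,
        4.63654796e-03,  9.93710074e-06]), 'eef_pos': array([ 0.13281337, -0.50768845,  0.23066739]), 'tool_rot': array([[ 9.67454684e-01,  2.53044226e-01, -2.30452709e-04],
       [ 2.53044320e-01, -9.67453978e-01,  1.17124139e-03],
       [ 7.34234817e-05, -1.19143772e-03, -9.99999288e-01]]), 'wrist_force': array([-0.33343392,  0.50539757, -0.07670965]), 'ft_torque': array([-0.0192147 ,  0.03610671,  0.02823067]), 'gripper_width': 1.0040438572565444}
0.0187
```

View pics/top0.png

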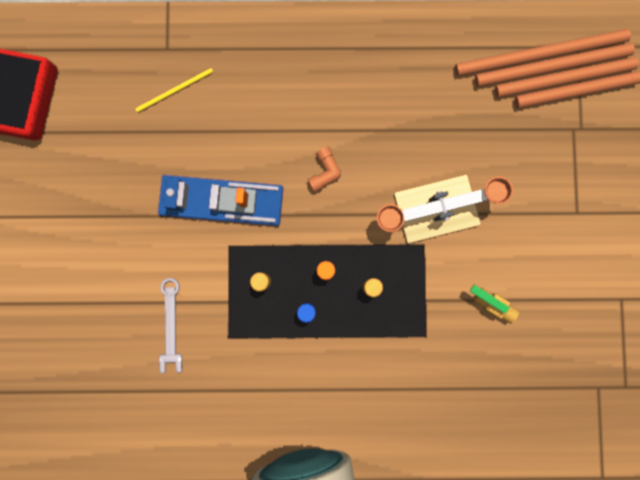

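View pics/side0.png

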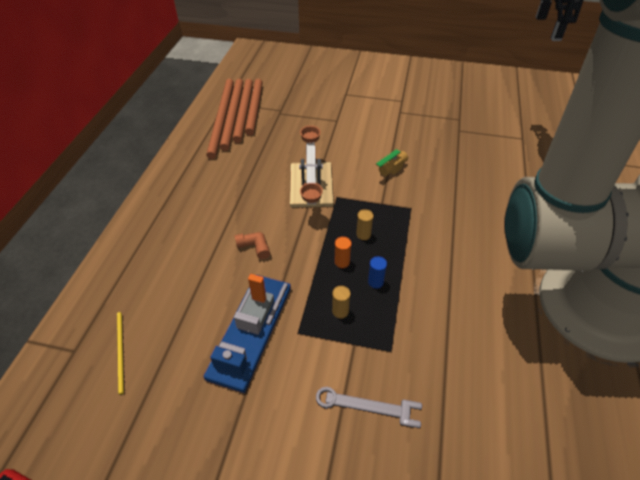

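Candidates in the top view: brass/yellow at (259,282) and (373,288), orange look-alike (326,270), blue look-alike (306,313), and the brass valve (492,302). By the description, the two brass cylinders are the plugs. I'll measure them and check the choice in a close crop.

```bash
cat > m.py <<'E'
from h import *
s=dict(np.load('top0.npz')); w=cloud(s); img=s['img']; hsv=cv2.cvtColor(img,cv2.COLOR_BGR2HSV)
def top_at(u,v,r=14):
    p=w[v-r:v+r,u-r:u+r].reshape(-1,3); p=p[~np.isnan(p[:,2])]
    zt=np.percentile(p[:,2],95) if 0 else p[:,2].max(); q=p[p[:,2]>zt-0.006]
    (c,rad)=cv2.minEnclosingCircle(q[:,:2].astype(np.float32)); return q.mean(0),c,rad,zt,len(q)
for n,u,v in [('brassL',259,282),('brassR',373,288),('orange',326,270),('blue',306,313),('cupL?',390,218),('cupR?',498,190)]:
    print(n,top_at(u,v, 14))
cv2.imwrite('pics/crop_top.png',np.hstack([cv2.resize(img[160:350,140:320],None,fx=2.2,fy=2.2,interpolation=3),cv2.resize(img[160:350,340:520],None,fx=2.2,fy=2.2,interpolation=3)]))
si=dict(np.load('side0.npz'))['img']; cv2.imwrite('pics/crop_side.png',np.hstack([cv2.resize(si[190:390,190:340],None,fx=2.6,fy=2.6),cv2.resize(si[120:320,280:430],None,fx=2.6,fy=2.6)]))
np.set_printoptions(precision=4,suppress=True)
# vise blue bed
h=hsv; blue=((h[...,0]>95)&(h[...,0]<125)&(h[...,1]>130)); blue[:, :150]=0; blue[235:]=0; blue[:,300:]=0
q=w[blue]; print('bed z',np.nanmedian(q[:,2])); 
ys,xs=np.nonzero(blue); pts=np.array([ray_at_z(s,a,b,0.016)[:2] for a,b in zip(xs,ys)],np.float32)
print('bed rect',cv2.minAreaRect(pts), cv2.boxPoints(cv2.minAreaRect(pts)))
E
python3 m.py
```

```text
brassL (array([0.44721479, 0.11139324, 0.05731688]), (0.44761157035827637, 0.11121385544538498), 0.013964913785457611, np.float64(0.06132158744915351), 186)
brassR (array([ 0.43648337, -0.07431239,  0.05761487]), (0.43679261207580566, -0.07445360720157623), 0.013955125585198402, np.float64(0.06206070661782642), 149)
orange (array([0.46522333, 0.00268875, 0.0574619 ]), (0.4650997817516327, 0.003046909347176552), 0.01396206859499216, np.float64(0.06193360842325773), 150)
blue (array([0.39642232, 0.0353874 , 0.0574117 ]), (0.396445095539093, 0.03532164916396141), 0.01389564760029316, np.float64(0.06127418909276265), 178)
cupL? (array([ 0.54955812, -0.10319213,  0.07241012]), (0.5485798120498657, -0.10213407874107361), 0.022596238180994987, np.float64(0.0761133438276715), 154)
cupR? (array([ 0.59266418, -0.27833787,  0.07843746]), (0.591326892375946, -0.2767312824726105), 0.0226932093501091, np.float64(0.08270066640486051), 120)
bed z 0.016824287797338723
bed rect ((0.5861581563949585, 0.18227848410606384), (0.20638993382453918, 0.067684106528759), 84.7877197265625) [[0.5431 0.0826]
 [0.6105 0.0764]
 [0.6292 0.282 ]
 [0.5618 0.2881]]
```

View pics/crop_top.png

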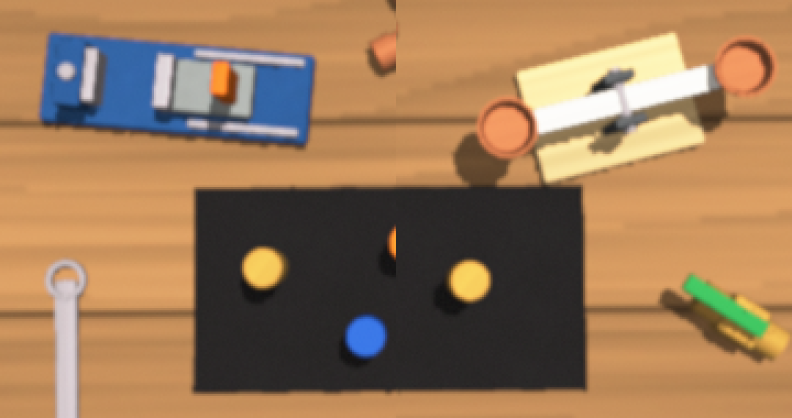

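View pics/crop_side.png

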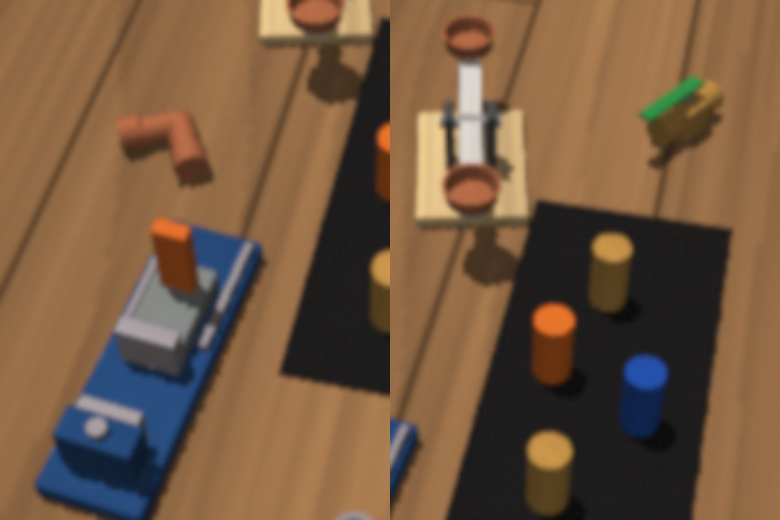

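The pictures confirm it. Both brass cylinders stand on the black mat, clear of the orange and blue ones. The vise's stop jaw is at the world +y end (left in the top view). I'll move over the right brass plug with the jaws turned to the balance's x axis (heading about 14°).

{"api": "send_rows", "payload": {"deltas": [{"x":1.1,"y":1.6,"z":-0.3,"az":3.4,"hand":1},{"x":2.2,"y":3.1,"z":-0.5,"az":6.6},{"x":2.2,"y":3.1,"z":-0.5,"az":6.6},{"x":2.2,"y":3.1,"z":-0.5,"az":6.6},{"x":2.2,"y":3.1,"z":-0.5,"az":6.6},{"x":2.2,"y":3.1,"z":-0.5,"az":6.6},{"x":2.2,"y":3.1,"z":-0.5,"az":6.6},{"x":2.2,"y":3.1,"z":-0.5,"az":6.6},{"x":2.2,"y":3.1,"z":-0.5,"az":6.6},{"x":2.2,"y":3.1,"z":-0.5,"az":6.6},{"x":2.2,"y":3.1,"z":-0.5,"az":6.6},{"x":2.2,"y":3.1,"z":-0.5,"az":6.6},{"x":2.2,"y":3.1,"z":-0.5,"az":6.6},{"x":2.2,"y":3.1,"z":-0.5,"az":6.6}]}}

```text
$.deltas[0]: bad value
```

{"api": "send_rows", "payload": {"deltas": [{"ax":0,"ay":0,"az":3.4,"x":1.1,"y":1.6,"z":-0.3,"hand":0.98}]}}

```text
t: 0.23
eef_pos: [0.1427, -0.4928, 0.2275]
tool_rot: [[0.952, 0.308, -0.001], [0.308, -0.952, 0.001], [-0.001, -0.001, -1.0]]
wrist_force: [0.1, -0.0, -0.0]
gripper_width: 0.98
```

{"api": "send_rows", "payload": {"deltas": [{"ax":0,"ay":0,"az":6.6,"x":2.26,"y":3.2,"z":-0.65,"hand":0.98},{"ax":0,"ay":0,"az":6.6,"x":2.26,"y":3.2,"z":-0.65,"hand":0.98},{"ax":0,"ay":0,"az":6.6,"x":2.26,"y":3.2,"z":-0.65,"hand":0.98},{"ax":0,"ay":0,"az":6.6,"x":2.26,"y":3.2,"z":-0.65,"hand":0.98},{"ax":0,"ay":0,"az":6.6,"x":2.26,"y":3.2,"z":-0.65,"hand":0.98},{"ax":0,"ay":0,"az":6.6,"x":2.26,"y":3.2,"z":-0.65,"hand":0.98},{"ax":0,"ay":0,"az":6.6,"x":2.26,"y":3.2,"z":-0.65,"hand":0.98},{"ax":0,"ay":0,"az":6.6,"x":2.26,"y":3.2,"z":-0.65,"hand":0.98},{"ax":0,"ay":0,"az":6.6,"x":2.26,"y":3.2,"z":-0.65,"hand":0.98},{"ax":0,"ay":0,"az":6.6,"x":2.26,"y":3.2,"z":-0.65,"hand":0.98},{"ax":0,"ay":0,"az":6.6,"x":2.26,"y":3.2,"z":-0.65,"hand":0.98},{"ax":0,"ay":0,"az":6.6,"x":2.26,"y":3.2,"z":-0.65,"hand":0.98},{"ax":0,"ay":0,"az":6.6,"x":2.26,"y":3.2,"z":-0.65,"hand":0.98}]}}

```text
t: 1.32
eef_pos: [0.4408, -0.0574, 0.137]
tool_rot: [[-0.297, 0.955, 0.0], [0.955, 0.297, -0.002], [-0.002, -0.0, -1.0]]
wrist_force: [0.4, -0.7, 0.1]
gripper_width: 0.979
```

```bash
python3 - <<'E'
from h import *
s=snap('wrist'); cv2.imwrite('pics/w1.png',s['img']); np.savez('w1.npz',**s)
o=robot.get_obs(); print(o['t'],o['eef_pos'],o['tool_rot'],o['joint_positions'])
for p in [(0.4368,-0.0745,.056),(0.5486,-0.1021,.075),(0.5913,-0.2767,.075),(0.589,.216,.016)]: print(w2p(s,p))
E
```

```text
1.3667 [ 0.44285562 -0.05198665  0.13543077] [[-3.08918547e-01  9.51088498e-01 -1.14349184e-05]
 [ 9.51086703e-01  3.08917988e-01  1.93900654e-03]
 [ 1.84769927e-03  5.88119484e-04 -9.99998120e-01]] [-11.51079599  -7.0064034  101.03939914   0.1089986   85.9898232
 -29.51251018]
(np.float64(306.1492858071375), np.float64(273.66627403283155))
(np.float64(456.37829137774634), np.float64(368.47793952273605))
(np.float64(416.1468893295015), np.float64(551.6109332265617))
(np.float64(725.884704581408), np.float64(-144.43782055983476))
```

View pics/w1.png

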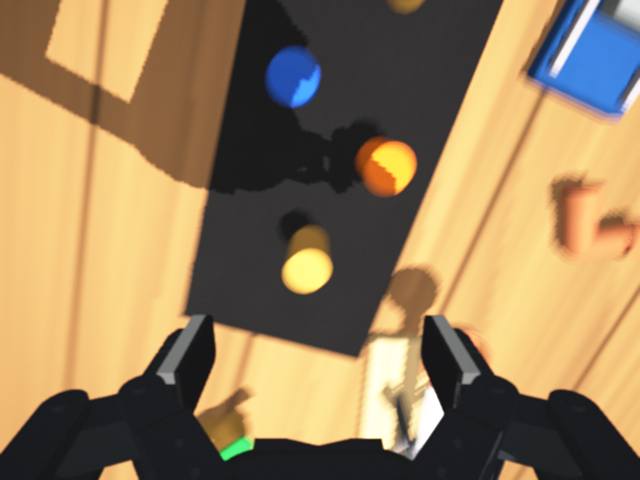

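{"api": "send_rows", "payload": {"deltas": [{"ax":0,"ay":0,"az":-4.0,"x":-0.6,"y":-2.2,"z":0,"hand":0.98},{"ax":0,"ay":0,"az":0,"x":0,"y":0,"z":-1.0,"hand":0.98},{"ax":0,"ay":0,"az":0,"x":0,"y":0,"z":-1.0,"hand":0.98}]}}

```text
t: 1.62
eef_pos: [0.4387, -0.0698, 0.1145]
tool_rot: [[-0.251, 0.968, 0.0], [0.968, 0.251, 0.003], [0.002, 0.001, -1.0]]
wrist_force: [-0.5, 0.5, -0.3]
gripper_width: 0.982
```

```bash
cat > ob.py <<'E'
from h import *
np.set_printoptions(precision=4,suppress=True)
o=robot.get_obs(); R=o['tool_rot']; print(o['t'],o['eef_pos'],'head',np.degrees(np.arctan2(R[1,1],R[0,1])),'z',R[:,2],'F',o['wrist_force'],'g',o['gripper_width'],'j',o['joint_positions'])
E
python3 ob.py
```

```text
1.6167 [ 0.4387 -0.0698  0.1145] head 14.54622410211036 z [ 0.0004  0.0027 -1.    ] F [-0.5204  0.4829 -0.2761] g 0.9821616954530281 j [-13.8977  -6.1804 102.7648   0.154   83.4299 -28.4616]
```

{"api": "send_rows", "payload": {"deltas": [{"ax":0,"ay":0,"az":0,"x":-0.2,"y":-0.45,"z":-0.5,"hand":0.98},{"ax":0,"ay":0,"az":0,"x":0,"y":0,"z":-1.5,"hand":0.98},{"ax":0,"ay":0,"az":0,"x":0,"y":0,"z":-1.5,"hand":0.98},{"ax":0,"ay":0,"az":0,"x":0,"y":0,"z":0,"hand":0.98}]}}

```text
t: 1.95
eef_pos: [0.4341, -0.0754, 0.0742]
tool_rot: [[-0.25, 0.968, -0.004], [0.968, 0.25, 0.004], [0.005, -0.003, -1.0]]
wrist_force: [0.2, 0.2, -0.9]
gripper_width: 0.982
```

```bash
python3 ob.py
```

```text
1.95 [ 0.4341 -0.0754  0.0742] head 14.497360943097153 z [-0.0041  0.0038 -1.    ] F [ 0.1956  0.167  -0.8632] g 0.9816859389066614 j [-14.7554  -3.9504 105.5585   0.1571  78.6728 -29.2836]
```

{"api": "send_rows", "payload": {"deltas": [{"ax":0,"ay":0,"az":0,"x":0.25,"y":0.1,"z":-0.5,"hand":0.98},{"ax":0,"ay":0,"az":0,"x":0,"y":0,"z":-1.5,"hand":0.98},{"ax":0,"ay":0,"az":0,"x":0,"y":0,"z":-1.5,"hand":0.98},{"ax":0,"ay":0,"az":0,"x":0,"y":0,"z":-1.0,"hand":0.98},{"ax":0,"ay":0,"az":0,"x":0,"y":0,"z":0,"hand":0.98},{"ax":0,"ay":0,"az":0,"x":0,"y":0,"z":0,"hand":0.98}]}}

```text
t: 2.45
eef_pos: [0.4375, -0.0761, 0.0291]
tool_rot: [[-0.248, 0.969, -0.001], [0.969, 0.248, 0.003], [0.003, -0.0, -1.0]]
wrist_force: [0.2, -0.8, -0.1]
gripper_width: 0.984
```

```bash
python3 ob.py
```

```text
2.45 [ 0.4375 -0.0761  0.0291] head 14.357201638947442 z [-0.0012  0.0032 -1.    ] F [ 0.2023 -0.8416 -0.1256] g 0.9835241768646468 j [-14.7337   0.2275 107.187    0.17    72.697  -29.1416]
```

{"api": "send_rows", "payload": {"deltas": [{"ax":0,"ay":0,"az":0,"x":0,"y":0.12,"z":-0.6,"hand":0.6},{"ax":0,"ay":0,"az":0,"x":0,"y":0,"z":0,"hand":0.4},{"ax":0,"ay":0,"az":0,"x":0,"y":0,"z":0,"hand":0},{"ax":0,"ay":0,"az":0,"x":0,"y":0,"z":0,"hand":0},{"ax":0,"ay":0,"az":0,"x":0,"y":0,"z":0,"hand":0},{"ax":0,"ay":0,"az":0,"x":0,"y":0,"z":0,"hand":0},{"ax":0,"ay":0,"az":0,"x":0,"y":0,"z":0,"hand":0}], "squeeze": 40}}

```text
t: 3.03
eef_pos: [0.4393, -0.0752, 0.0256]
tool_rot: [[-0.248, 0.969, 0.003], [0.969, 0.248, 0.002], [0.001, 0.004, -1.0]]
wrist_force: [-0.6, 0.3, -1.1]
gripper_width: 0.319
```

```bash
python3 ob.py
```

```text
3.0333 [ 0.4393 -0.0752  0.0256] head 14.36475846483622 z [ 0.0034  0.002  -1.    ] F [-0.6036  0.296  -1.0735] g 0.31850144092329563 j [-14.5673   0.5961 107.2642   0.1703  71.9794 -28.9846]
```

{"api": "send_rows", "payload": {"deltas": [{"ax":0,"ay":0,"az":0,"x":0,"y":0,"z":1,"hand":0},{"ax":0,"ay":0,"az":0,"x":0,"y":0,"z":2.5,"hand":0},{"ax":0,"ay":0,"az":0,"x":0,"y":0,"z":2.5,"hand":0},{"ax":0,"ay":0,"az":0,"x":0,"y":0,"z":2.5,"hand":0},{"ax":0,"ay":0,"az":0,"x":1.5,"y":-0.4,"z":2.5,"hand":0},{"ax":0,"ay":0,"az":0,"x":2.4,"y":-0.6,"z":1.0,"hand":0},{"ax":0,"ay":0,"az":0,"x":2.4,"y":-0.6,"z":0,"hand":0},{"ax":0,"ay":0,"az":0,"x":2.4,"y":-0.6,"z":0,"hand":0},{"ax":0,"ay":0,"az":0,"x":1.2,"y":-0.3,"z":0,"hand":0},{"ax":0,"ay":0,"az":0,"x":0,"y":0,"z":0,"hand":0},{"ax":0,"ay":0,"az":0,"x":0,"y":0,"z":0,"hand":0}]}}

```text
t: 3.95
eef_pos: [0.5397, -0.1004, 0.1588]
tool_rot: [[-0.248, 0.969, 0.005], [0.969, 0.248, 0.002], [0.0, 0.005, -1.0]]
wrist_force: [-0.5, -0.6, -2.7]
gripper_width: 0.32
```

```bash
python3 ob.py; python3 - <<'E'
from h import *
s=snap('wrist'); cv2.imwrite('pics/w2.png',s['img']); np.savez('w2.npz',**s)
s2=snap('top'); np.savez('top2.npz',**s2)
s3=snap('side'); np.savez('side2.npz',**s3)
cv2.imwrite('pics/ts2.png',np.hstack([cv2.resize(s2['img'][150:290,330:530],(400,280)),cv2.resize(s3['img'][60:260,220:420],(400,400))[:280]]))
E
python3 ob.py
```

```text
3.95 [ 0.5397 -0.1004  0.1588] head 14.374380761158863 z [ 0.0051  0.0018 -1.    ] F [-0.5141 -0.5786 -2.6547] g 0.3198273963755616 j [-14.4825   8.5363  82.6156   0.1738  88.5888 -28.8609]
4.1 [ 0.5389 -0.1002  0.1586] head 14.379881229225765 z [ 0.005   0.0018 -1.    ] F [-1.378   0.317  -1.2581] g 0.31581949194153763 j [-14.4777   8.4309  82.7551   0.1735  88.5627 -28.8617]
```

View pics/w2.png

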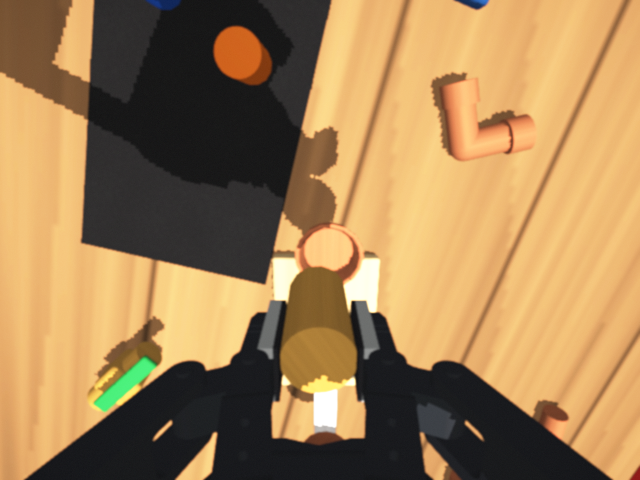

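View pics/ts2.png

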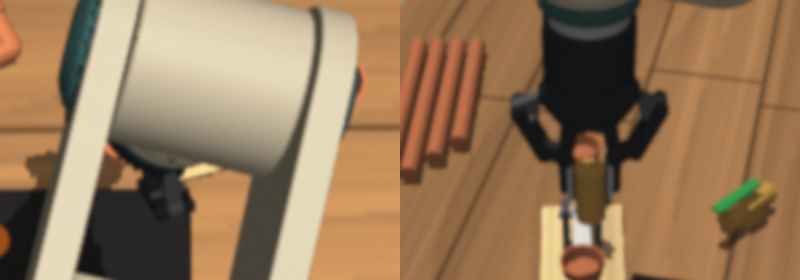

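```bash
cat > ov.py <<'E'
from h import *
def circ(s,img,c,r,col,nx=(0,0,1)):
    n=np.array(nx,float);n/=np.linalg.norm(n);a=np.cross(n,[0,1,0]);a/=np.linalg.norm(a);b=np.cross(n,a)
    p=np.array([w2p(s,np.array(c)+r*(np.cos(t)*a+np.sin(t)*b)) for t in np.linspace(0,2*np.pi,60)])
    cv2.polylines(img,[np.round(p*16).astype(np.int32)],False,col,1,cv2.LINE_AA,4)
E
python3 - <<'E'
from ov import *
s=dict(np.load('w2.npz')); im=s['img'].copy()
circ(s,im,(.5486,-.1021,.075),.023,(0,255,0)); circ(s,im,(.5486,-.1021,.075),.020,(0,255,0))
o=robot.get_obs(); e=o['eef_pos']
circ(s,im,(e[0],e[1],e[2]-.0256),.014,(255,0,0)); circ(s,im,(e[0],e[1],e[2]-.0256+.056),.014,(255,0,0))
cv2.imwrite('pics/ov2.png',cv2.resize(im[200:420,230:430],(800,600*0+800),interpolation=3)[:600])
s=dict(np.load('side2.npz')); im=s['img'].copy()
for c in [(.5486,-.1021,.075),(.5913,-.2767,.075)]: circ(s,im,c,.023,(0,255,0))
circ(s,im,(e[0],e[1],e[2]-.0256),.014,(255,0,0))
cv2.imwrite('pics/ov2s.png',cv2.resize(im[100:230,260:380],(720,780),interpolation=3)[:600])
E
```

```text
(no output)
```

View pics/ov2.png

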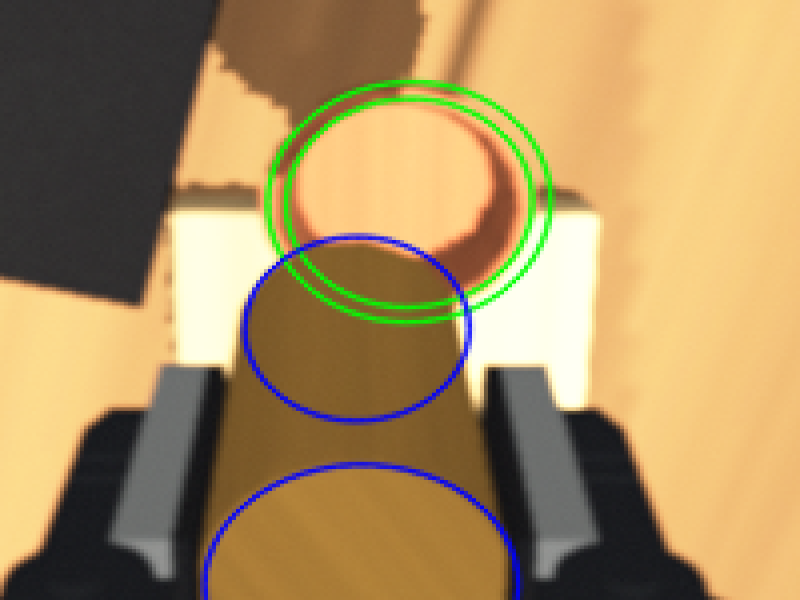

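View pics/ov2s.png

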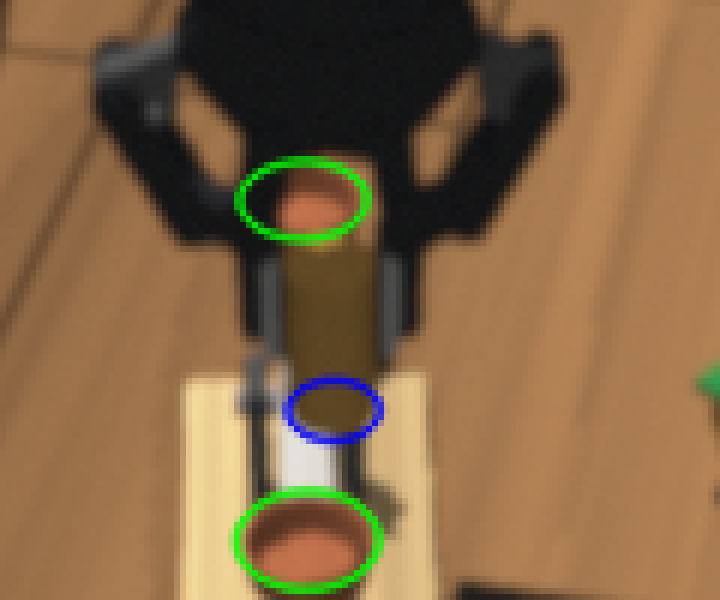

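{"api": "send_rows", "payload": {"deltas": [{"ax":0,"ay":0,"az":0,"x":1.0,"y":-0.2,"z":0,"hand":0},{"ax":0,"ay":0,"az":0,"x":0,"y":0,"z":-1.5,"hand":0},{"ax":0,"ay":0,"az":0,"x":0,"y":0,"z":-1.5,"hand":0},{"ax":0,"ay":0,"az":0,"x":0,"y":0,"z":-0.7,"hand":0},{"ax":0,"ay":0,"az":0,"x":0,"y":0,"z":0,"hand":0},{"ax":0,"ay":0,"az":0,"x":0,"y":0,"z":0,"hand":0}]}}

```text
t: 4.6
eef_pos: [0.5457, -0.1011, 0.1222]
tool_rot: [[-0.249, 0.969, 0.005], [0.969, 0.249, 0.002], [0.0, 0.006, -1.0]]
wrist_force: [0.4, -0.7, -1.7]
gripper_width: 0.319
```

```bash
python3 ob.py; cat > chk.py <<'E'
from ov import *
import sys
tag=sys.argv[1]; c=eval(sys.argv[2]); off=float(sys.argv[3])
for n in ['wrist','side']:
    s=snap(n); np.savez(f'{n}_{tag}.npz',**s); im=s['img'].copy()
    o=robot.get_obs(); e=o['eef_pos']; z=o['tool_rot'][:,2]
    circ(s,im,c,.023,(0,255,0)); circ(s,im,e+off*z,.014,(255,0,0),-z)
    u,v=map(int,w2p(s,c)); u=min(max(u,80),560); v=min(max(v,70),410)
    cv2.imwrite(f'pics/{n}_{tag}.png',cv2.resize(im[v-70:v+70,u-80:u+80],(640,560),interpolation=3))
a=cv2.imread(f'pics/wrist_{tag}.png');b=cv2.imread(f'pics/side_{tag}.png')
cv2.imwrite(f'pics/chk_{tag}.png',cv2.resize(np.hstack([a,b]),(800,350)))
E
python3 chk.py c3 "(.5486,-.1021,.075)" .0256
```

```text
4.6 [ 0.5457 -0.1011  0.1222] head 14.400321730918057 z [ 0.0053  0.0018 -1.    ] F [ 0.3659 -0.6989 -1.6704] g 0.3188048791427098 j [-14.3968  11.0639  84.061    0.1747  84.6055 -28.8132]
```

View pics/chk_c3.png

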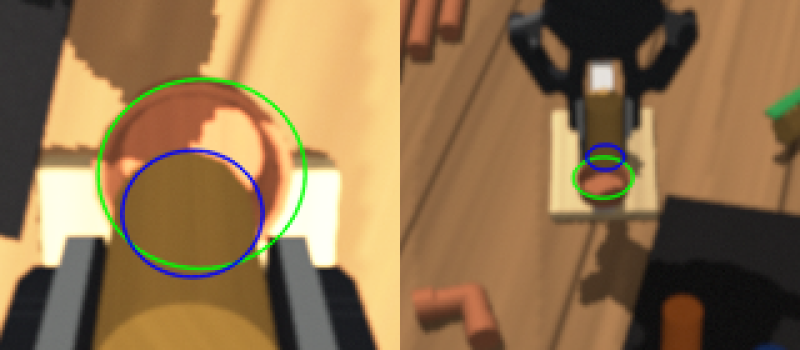

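{"api": "send_rows", "payload": {"deltas": [{"ax":0,"ay":0,"az":0,"x":0.3,"y":-0.1,"z":-0.8,"hand":0},{"ax":0,"ay":0,"az":0,"x":0,"y":0,"z":-0.8,"hand":0},{"ax":0,"ay":0,"az":0,"x":0,"y":0,"z":-0.7,"hand":0},{"ax":0,"ay":0,"az":0,"x":0,"y":0,"z":-0.4,"hand":0},{"ax":0,"ay":0,"az":0,"x":0,"y":0,"z":0,"hand":0},{"ax":0,"ay":0,"az":0,"x":0,"y":0,"z":0,"hand":0}]}}

```text
t: 5.2
eef_pos: [0.55, -0.1025, 0.0946]
tool_rot: [[-0.249, 0.969, 0.009], [0.969, 0.249, 0.001], [-0.001, 0.009, -1.0]]
wrist_force: [-0.4, -0.9, -2.0]
gripper_width: 0.315
```

```bash
python3 ob.py; python3 chk.py c4 "(.5478,-.1021,.075)" .0256
```

```text
5.2 [ 0.55   -0.1025  0.0946] head 14.397614696438069 z [ 0.0088  0.0009 -1.    ] F [-0.4309 -0.9442 -2.0267] g 0.3146217626265423 j [-14.4251  13.0515  85.0708   0.1762  81.4013 -28.848 ]
```

View pics/chk_c4.png

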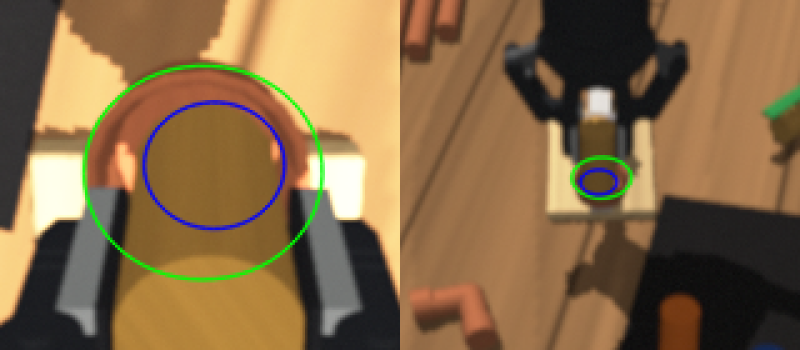

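{"api": "send_rows", "payload": {"deltas": [{"ax":0,"ay":0.3,"az":0,"x":-0.2,"y":0,"z":-0.3,"hand":0},{"ax":0,"ay":0,"az":0,"x":0,"y":0,"z":-0.3,"hand":0},{"ax":0,"ay":0,"az":0,"x":0,"y":0,"z":-0.2,"hand":0},{"ax":0,"ay":0,"az":0,"x":0,"y":0,"z":0,"hand":0}]}}

```text
t: 5.63
eef_pos: [0.5484, -0.1027, 0.0871]
tool_rot: [[-0.249, 0.969, 0.005], [0.969, 0.249, 0.0], [-0.001, 0.005, -1.0]]
wrist_force: [-0.9, 0.5, -0.7]
gripper_width: 0.317
```

```bash
python3 ob.py
```

```text
5.6333 [ 0.5484 -0.1027  0.0871] head 14.397811010955593 z [ 0.0052  0.0003 -1.    ] F [-0.8671  0.4947 -0.7302] g 0.3169927476576141 j [-14.441   13.3894  85.5734   0.0913  80.7531 -28.8532]
```

{"api": "send_rows", "payload": {"deltas": [{"ax":-1.4,"ay":-0.3,"az":0,"x":-0.02,"y":0.07,"z":-0.2,"hand":0},{"ax":-1.4,"ay":-0.3,"az":0,"x":-0.02,"y":0.07,"z":-0.2,"hand":0},{"ax":-1.4,"ay":-0.3,"az":0,"x":-0.02,"y":0.07,"z":-0.2,"hand":0},{"ax":-1.4,"ay":-0.3,"az":0,"x":-0.02,"y":0.07,"z":-0.2,"hand":0},{"ax":0,"ay":0,"az":0,"x":0,"y":0,"z":0,"hand":0}]}}

```text
t: 6.05
eef_pos: [0.5477, -0.0997, 0.0787]
tool_rot: [[-0.247, 0.969, 0.03], [0.963, 0.249, -0.107], [-0.111, 0.002, -0.994]]
wrist_force: [-0.2, 1.3, -2.3]
gripper_width: 0.317
```

```bash
python3 ob.py; python3 chk.py c5 "(.5475,-.1021,.066)" .0256
```

```text
6.05 [ 0.5477 -0.0997  0.0787] head 14.414689308117595 z [ 0.0297 -0.1075 -0.9938] F [-0.1908  1.2959 -2.318 ] g 0.31718535173152473 j [-11.2378  12.0803  88.3288  -5.8738  76.776  -24.4419]
```

View pics/chk_c5.png

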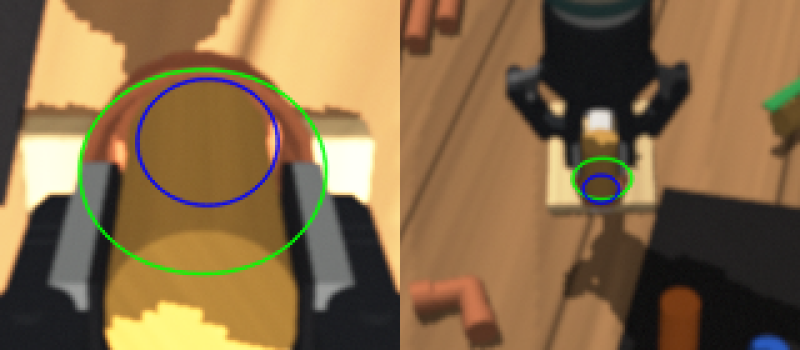

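{"api": "send_rows", "payload": {"deltas": [{"ax":0,"ay":0,"az":0,"x":0,"y":0,"z":-0.1,"hand":0},{"ax":0,"ay":0,"az":0,"x":0,"y":0,"z":0,"hand":0}]}}

```text
t: 6.32
eef_pos: [0.5482, -0.1001, 0.0785]
tool_rot: [[-0.247, 0.969, 0.03], [0.963, 0.249, -0.106], [-0.11, 0.003, -0.994]]
wrist_force: [0.1, -0.0, -1.7]
gripper_width: 0.319
```

```bash
python3 ob.py; python3 - <<'E'
from h import *
s=snap('side'); cv2.imwrite('pics/s6.png',cv2.resize(s['img'][110:240,240:400],(800,600),interpolation=3))
E
python3 ob.py
```

```text
6.3167 [ 0.5482 -0.1001  0.0785] head 14.40132125495373 z [ 0.0305 -0.1056 -0.9939] F [ 0.1106 -0.012  -1.6671] g 0.31908035729981876 j [-11.3273  12.149   88.2686  -5.7522  76.7329 -24.5366]
6.3667 [ 0.5483 -0.1001  0.0787] head 14.400018405937413 z [ 0.0307 -0.1057 -0.9939] F [ 0.2839  0.3977 -1.4262] g 0.3168178865743712 j [-11.3308  12.1426  88.2547  -5.7568  76.7384 -24.5384]
```

View pics/s6.png

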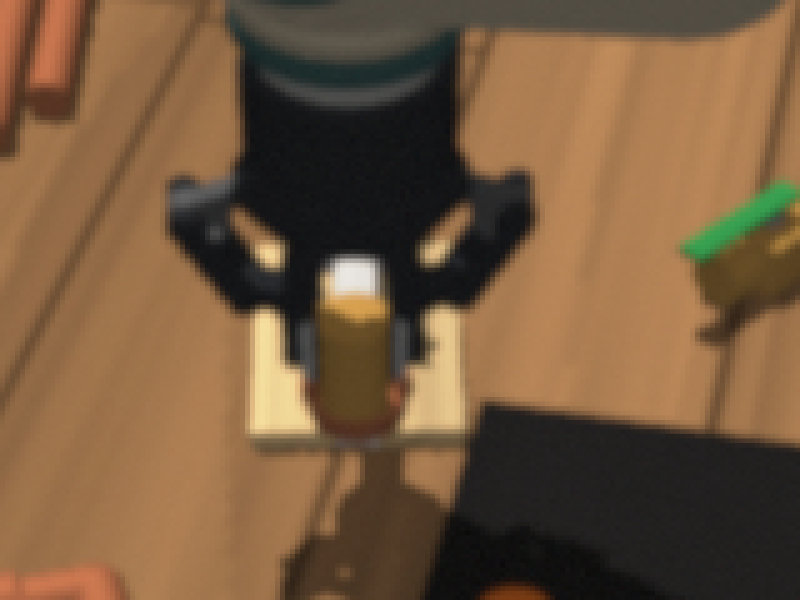

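The plug sits in the near cup with that end down: in the s6 crop it is around (355,370) and the cup rim is around (355,400). I'll release it now.

{"api": "send_rows", "payload": {"deltas": [{"ax":0,"ay":0,"az":0,"x":0,"y":0,"z":0,"hand":0.45},{"ax":0,"ay":0,"az":0,"x":0,"y":0,"z":0,"hand":0.6},{"ax":0,"ay":0,"az":0,"x":0,"y":0,"z":0,"hand":0.8},{"ax":0,"ay":0,"az":0,"x":0,"y":0,"z":0,"hand":0.8},{"ax":0,"ay":0,"az":0,"x":-0.05,"y":0.15,"z":1.5,"hand":0.8},{"ax":0,"ay":0,"az":0,"x":-0.05,"y":0.2,"z":2.0,"hand":0.8},{"ax":0,"ay":0,"az":0,"x":-0.05,"y":0.2,"z":2.0,"hand":0.8},{"ax":0,"ay":0,"az":0,"x":0,"y":0,"z":2,"hand":0.8},{"ax":0,"ay":0,"az":0,"x":0,"y":0,"z":0,"hand":0.8}]}}

```text
t: 7.12
eef_pos: [0.5463, -0.0956, 0.1567]
tool_rot: [[-0.245, 0.969, 0.03], [0.963, 0.247, -0.105], [-0.11, 0.003, -0.994]]
wrist_force: [-0.2, -0.2, 0.7]
gripper_width: 0.801
```

```bash
python3 ob.py; python3 - <<'E'
from h import *
s=snap('side'); np.savez('side7.npz',**s)
w=snap('wrist')
cv2.imwrite('pics/s7.png',np.hstack([cv2.resize(s['img'][110:240,240:400],(400,325),interpolation=3),cv2.resize(w['img'],(400,300))[:325] if 0 else cv2.copyMakeBorder(cv2.resize(w['img'],(400,300)),0,25,0,0,0)]))
E
python3 ob.py
```

```text
7.1167 [ 0.5463 -0.0956  0.1567] head 14.28214585273718 z [ 0.0297 -0.1055 -0.994 ] F [-0.1841 -0.1822  0.7498] g 0.801242756035394 j [-10.8969   7.798   83.8711  -5.6392  85.5217 -24.8674]
7.2167 [ 0.5449 -0.0953  0.1526] head 14.277136664663166 z [ 0.0243 -0.1042 -0.9943] F [-1.037  -0.3493  0.0068] g 0.8016800312261819 j [-10.9014   7.968   84.1556  -5.627   85.3867 -24.8541]
```

View pics/s7.png

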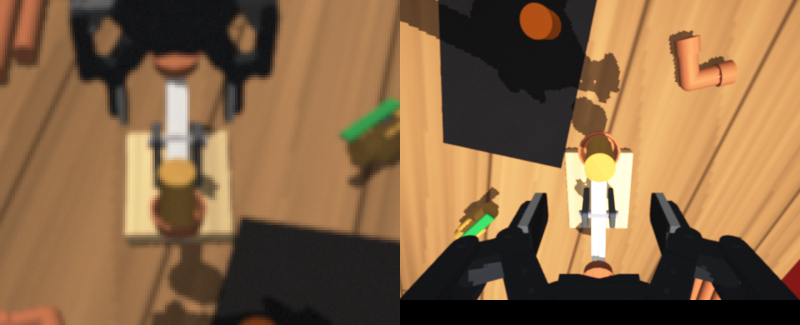

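Plug 1 stands in the near cup, with that side down. Next is the second plug.

{"api": "send_rows", "payload": {"deltas": [{"ax":1.0,"ay":0.2,"az":0,"x":-0.8,"y":1.7,"z":0.3,"hand":0.9},{"ax":1.0,"ay":0.2,"az":0,"x":-1.6,"y":3.3,"z":0,"hand":0.98},{"ax":1.0,"ay":0.2,"az":0,"x":-1.6,"y":3.3,"z":-0.5,"hand":0.98},{"ax":1.0,"ay":0.2,"az":0,"x":-1.6,"y":3.3,"z":-0.5,"hand":0.98},{"ax":1.0,"ay":0.2,"az":0,"x":-1.6,"y":3.3,"z":-1,"hand":0.98},{"ax":1.0,"ay":0.2,"az":0,"x":-1.6,"y":3.3,"z":-1,"hand":0.98},{"ax":0,"ay":0,"az":0,"x":-0.8,"y":1.5,"z":-1,"hand":0.98},{"ax":0,"ay":0,"az":0,"x":0,"y":0,"z":0,"hand":0.98},{"ax":0,"ay":0,"az":0,"x":0,"y":0,"z":0,"hand":0.98}]}}

```text
t: 7.97
eef_pos: [0.4376, 0.1071, 0.1007]
tool_rot: [[-0.242, 0.97, -0.017], [0.97, 0.242, 0.004], [0.008, -0.016, -1.0]]
wrist_force: [0.5, 0.4, 0.0]
gripper_width: 0.978
```

```bash
python3 ob.py
```

```text
7.9667 [0.4376 0.1071 0.1007] head 14.032052845071782 z [-0.0173  0.0039 -0.9998] F [0.4608 0.3508 0.0452] g 0.978220482364358 j [  8.8249  -3.55   101.9571   0.3733  82.5366  -5.2551]
```

{"api": "send_rows", "payload": {"deltas": [{"ax":-0.2,"ay":-1.0,"az":0,"x":1.0,"y":0.4,"z":-1,"hand":0.98},{"ax":0,"ay":0,"az":0,"x":0,"y":0,"z":-1,"hand":0.98},{"ax":0,"ay":0,"az":0,"x":0,"y":0,"z":0,"hand":0.98}]}}

```text
t: 8.22
eef_pos: [0.4482, 0.1091, 0.0789]
tool_rot: [[-0.241, 0.97, -0.001], [0.97, 0.241, -0.001], [-0.001, -0.001, -1.0]]
wrist_force: [-0.5, -0.5, -0.8]
gripper_width: 0.979
```

```bash
python3 ob.py
```

```text
8.2167 [0.4482 0.1091 0.0789] head 13.960103777754972 z [-0.0009 -0.001  -1.    ] F [-0.4853 -0.4671 -0.7774] g 0.9787150849811098 j [  9.1251  -1.0046 102.1292  -0.0476  78.9336  -4.8258]
```

{"api": "send_rows", "payload": {"deltas": [{"ax":0,"ay":0,"az":0,"x":-0.05,"y":0.2,"z":-0.5,"hand":0.98},{"ax":0,"ay":0,"az":0,"x":0,"y":0,"z":-1.5,"hand":0.98},{"ax":0,"ay":0,"az":0,"x":0,"y":0,"z":-1.5,"hand":0.98},{"ax":0,"ay":0,"az":0,"x":0,"y":0,"z":-1.2,"hand":0.98},{"ax":0,"ay":0,"az":0,"x":0,"y":0,"z":-0.4,"hand":0.98},{"ax":0,"ay":0,"az":0,"x":0,"y":0,"z":0,"hand":0.98}]}}

```text
t: 8.72
eef_pos: [0.4489, 0.1075, 0.0263]
tool_rot: [[-0.235, 0.972, -0.001], [0.972, 0.235, -0.001], [-0.001, -0.001, -1.0]]
wrist_force: [1.0, -0.1, 0.7]
gripper_width: 0.983
```

```bash
python3 ob.py
```

```text
8.7167 [0.4489 0.1075 0.0263] head 13.608945559435805 z [-0.0012 -0.0013 -1.    ] F [ 1.0361 -0.0637  0.7267] g 0.9827087087814022 j [  8.9239   3.2832 104.4134  -0.067   72.3835  -4.6647]
```

{"api": "send_rows", "payload": {"deltas": [{"ax":0,"ay":0,"az":0,"x":-0.1,"y":0.37,"z":-0.05,"hand":0.8},{"ax":0,"ay":0,"az":0,"x":0,"y":0,"z":0,"hand":0.5},{"ax":0,"ay":0,"az":0,"x":0,"y":0,"z":0,"hand":0.4},{"ax":0,"ay":0,"az":0,"x":0,"y":0,"z":0,"hand":0},{"ax":0,"ay":0,"az":0,"x":0,"y":0,"z":0,"hand":0},{"ax":0,"ay":0,"az":0,"x":0,"y":0,"z":0,"hand":0},{"ax":0,"ay":0,"az":0,"x":0,"y":0,"z":0,"hand":0}]}}

```text
t: 9.3
eef_pos: [0.4491, 0.1114, 0.0285]
tool_rot: [[-0.235, 0.972, 0.002], [0.972, 0.235, -0.001], [-0.001, 0.001, -1.0]]
wrist_force: [0.3, -0.9, -2.6]
gripper_width: 0.308
```

```bash
python3 ob.py
```

```text
9.3 [0.4491 0.1114 0.0285] head 13.564760310865292 z [ 0.0017 -0.0008 -1.    ] F [ 0.2522 -0.9032 -2.5545] g 0.30803346568504575 j [  9.3905   3.1233 104.2984  -0.0654  72.4878  -4.1546]
```

{"api": "send_rows", "payload": {"deltas": [{"ax":0,"ay":0,"az":0,"x":0,"y":0,"z":1,"hand":0},{"ax":0,"ay":0,"az":0,"x":0,"y":0,"z":2.5,"hand":0},{"ax":0,"ay":0,"az":0,"x":0,"y":0,"z":3,"hand":0},{"ax":0,"ay":0,"az":0,"x":0,"y":-0.5,"z":3,"hand":0},{"ax":0,"ay":0,"az":0,"x":0.5,"y":-1.5,"z":3,"hand":0},{"ax":0,"ay":0,"az":0,"x":1.0,"y":-2.8,"z":2.5,"hand":0},{"ax":0,"ay":0,"az":0,"x":1.2,"y":-3.6,"z":1,"hand":0},{"ax":0,"ay":0,"az":0,"x":1.2,"y":-3.6,"z":0,"hand":0},{"ax":0,"ay":0,"az":0,"x":1.2,"y":-3.6,"z":0,"hand":0},{"ax":0,"ay":0,"az":0,"x":1.2,"y":-3.6,"z":0,"hand":0},{"ax":0,"ay":0,"az":0,"x":1.2,"y":-3.6,"z":0,"hand":0},{"ax":0,"ay":0,"az":0,"x":1.2,"y":-3.6,"z":0,"hand":0},{"ax":0,"ay":0,"az":0,"x":1.2,"y":-3.6,"z":0,"hand":0},{"ax":0,"ay":0,"az":0,"x":1.2,"y":-3.6,"z":0,"hand":0},{"ax":0,"ay":0,"az":0,"x":0,"y":0,"z":0,"hand":0},{"ax":0,"ay":0,"az":0,"x":0,"y":0,"z":0,"hand":0}]}}

```text
t: 10.63
eef_pos: [0.5552, -0.2422, 0.2028]
tool_rot: [[-0.239, 0.971, -0.001], [0.971, 0.239, -0.003], [-0.003, -0.002, -1.0]]
wrist_force: [-0.0, 0.6, -3.4]
gripper_width: 0.314
```

```bash
python3 ob.py
```

```text
10.6333 [ 0.5552 -0.2422  0.2028] head 13.854186386208179 z [-0.0012 -0.0032 -1.    ] F [-0.0414  0.6404 -3.4148] g 0.3135398245857681 j [-26.9683  16.6064  68.2618  -0.1966  95.1095 -40.8402]
```

{"api": "send_rows", "payload": {"deltas": [{"ax":-1.4,"ay":-0.35,"az":0,"x":0.7,"y":-0.6,"z":0,"hand":0},{"ax":-1.4,"ay":-0.35,"az":0,"x":0.7,"y":-0.6,"z":-1.2,"hand":0},{"ax":-1.4,"ay":-0.35,"az":0,"x":0.7,"y":-0.6,"z":-1.2,"hand":0},{"ax":-1.4,"ay":-0.35,"az":0,"x":0.7,"y":-0.6,"z":-1.2,"hand":0},{"ax":0,"ay":0,"az":0,"x":0.7,"y":-0.4,"z":-1.2,"hand":0},{"ax":0,"ay":0,"az":0,"x":0,"y":0,"z":0,"hand":0},{"ax":0,"ay":0,"az":0,"x":0,"y":0,"z":0,"hand":0}]}}

```text
t: 11.22
eef_pos: [0.5935, -0.2668, 0.157]
tool_rot: [[-0.244, 0.969, 0.03], [0.963, 0.245, -0.112], [-0.116, 0.001, -0.993]]
wrist_force: [-0.1, 0.1, -2.3]
gripper_width: 0.308
```

```bash
python3 ob.py; python3 chk.py d1 "(.5908,-.2747,.084)" .028; python3 ob.py
```

```text
11.2167 [ 0.5935 -0.2668  0.157 ] head 14.205225772937197 z [ 0.0295 -0.112  -0.9933] F [-0.1334  0.1337 -2.34  ] g 0.30772116719698855 j [-25.2713  21.945   67.1333  -5.0939  86.6454 -39.3643]
11.3167 [ 0.5934 -0.2671  0.1574] head 14.185637365645269 z [ 0.03   -0.112  -0.9933] F [ 0.0481 -0.5645 -2.008 ] g 0.31117145531554946 j [-25.2999  21.9123  67.1335  -5.0812  86.653  -39.3739]
```

View pics/chk_d1.png

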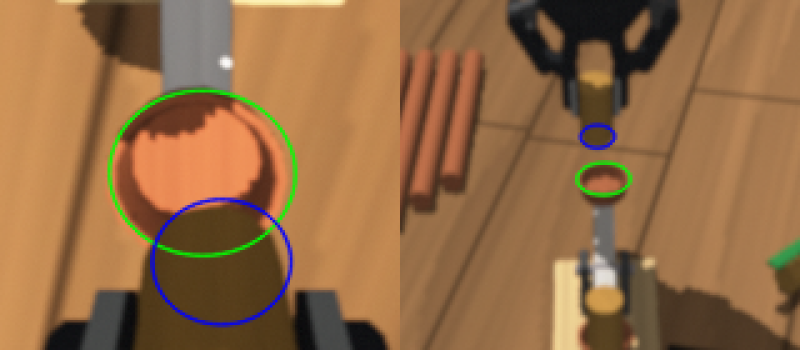

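{"api": "send_rows", "payload": {"deltas": [{"ax":0,"ay":0,"az":0,"x":-0.35,"y":-0.1,"z":-0.7,"hand":0},{"ax":0,"ay":0,"az":0,"x":0,"y":-0.15,"z":-1.0,"hand":0},{"ax":0,"ay":0,"az":0,"x":0,"y":-0.15,"z":-1.0,"hand":0},{"ax":0,"ay":0,"az":0,"x":0,"y":0,"z":-0.7,"hand":0},{"ax":0,"ay":0,"az":0,"x":0,"y":0,"z":0,"hand":0},{"ax":0,"ay":0,"az":0,"x":0,"y":0,"z":0,"hand":0}]}}

```text
t: 11.82
eef_pos: [0.5891, -0.2712, 0.1227]
tool_rot: [[-0.243, 0.97, 0.033], [0.963, 0.245, -0.114], [-0.118, 0.004, -0.993]]
wrist_force: [-0.1, -1.0, -2.3]
gripper_width: 0.315
```

```bash
python3 ob.py; python3 chk.py d2 "(.5908,-.2747,.084)" .028
```

```text
11.8167 [ 0.5891 -0.2712  0.1227] head 14.18467624481568 z [ 0.033  -0.1137 -0.993 ] F [-0.0637 -0.9782 -2.2752] g 0.31452707260482804 j [-25.801   22.6633  70.2054  -5.0896  82.5993 -39.5153]
```

View pics/chk_d2.png

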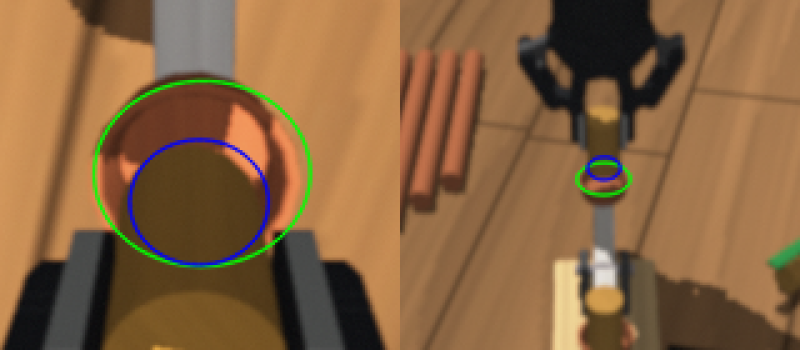

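{"api": "send_rows", "payload": {"deltas": [{"ax":0,"ay":0,"az":0,"x":0.12,"y":-0.1,"z":-0.5,"hand":0},{"ax":0,"ay":0,"az":0,"x":0,"y":-0.08,"z":-0.5,"hand":0},{"ax":0,"ay":0,"az":0,"x":0,"y":0,"z":-0.5,"hand":0},{"ax":0,"ay":0,"az":0,"x":0,"y":0,"z":-0.3,"hand":0},{"ax":0,"ay":0,"az":0,"x":0,"y":0,"z":0,"hand":0}]}}

```text
t: 12.33
eef_pos: [0.5912, -0.2735, 0.1044]
tool_rot: [[-0.243, 0.969, 0.035], [0.963, 0.245, -0.115], [-0.12, 0.006, -0.993]]
wrist_force: [-0.5, -0.2, -3.3]
gripper_width: 0.312
```

```bash
python3 ob.py; python3 chk.py d3 "(.5908,-.2747,.084)" .028
```

```text
12.3333 [ 0.5912 -0.2735  0.1044] head 14.193103830060556 z [ 0.0354 -0.1148 -0.9928] F [-0.5035 -0.1538 -3.3255] g 0.3120272934896004 j [-25.9019  23.8171  70.8745  -5.1081  80.6257 -39.4473]
```

View pics/chk_d3.png

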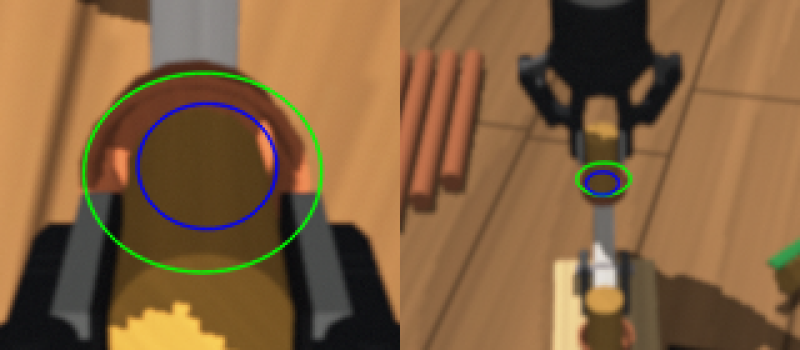

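{"api": "send_rows", "payload": {"deltas": [{"ax":0,"ay":0,"az":0,"x":-0.05,"y":-0.05,"z":-0.3,"hand":0},{"ax":0,"ay":0,"az":0,"x":0,"y":0,"z":-0.2,"hand":0},{"ax":0,"ay":0,"az":0,"x":0,"y":0,"z":-0.1,"hand":0}]}}

```text
t: 12.68
eef_pos: [0.5914, -0.2743, 0.0998]
tool_rot: [[-0.243, 0.969, 0.038], [0.962, 0.245, -0.116], [-0.122, 0.008, -0.993]]
wrist_force: [-0.4, 0.3, -3.8]
gripper_width: 0.313
```

```bash
python3 ob.py
```

```text
12.6833 [ 0.5914 -0.2743  0.0998] head 14.202292168796308 z [ 0.0377 -0.116  -0.9925] F [-0.4018  0.3327 -3.8415] g 0.3133093949576193 j [-25.961   23.9983  71.1979  -5.1141  79.9657 -39.456 ]
```

{"api": "send_rows", "payload": {"deltas": [{"ax":0,"ay":0,"az":0,"x":0,"y":0,"z":-0.12,"hand":0},{"ax":0,"ay":0,"az":0,"x":0,"y":0,"z":-0.1,"hand":0},{"ax":0,"ay":0,"az":0,"x":0,"y":0,"z":0,"hand":0}]}}

```text
t: 12.93
eef_pos: [0.5915, -0.2746, 0.098]
tool_rot: [[-0.242, 0.969, 0.038], [0.962, 0.245, -0.117], [-0.123, 0.009, -0.992]]
wrist_force: [-0.2, 0.2, -1.4]
gripper_width: 0.312
```

```bash
python3 ob.py;python3 chk.py d4 "(.5908,-.2747,.084)" .028
```

```text
12.9333 [ 0.5915 -0.2746  0.098 ] head 14.195178245972722 z [ 0.0384 -0.1168 -0.9924] F [-0.2191  0.1573 -1.3931] g 0.31242299998680434 j [-25.9714  24.0804  71.3054  -5.1429  79.7229 -39.4343]
```

View pics/chk_d4.png

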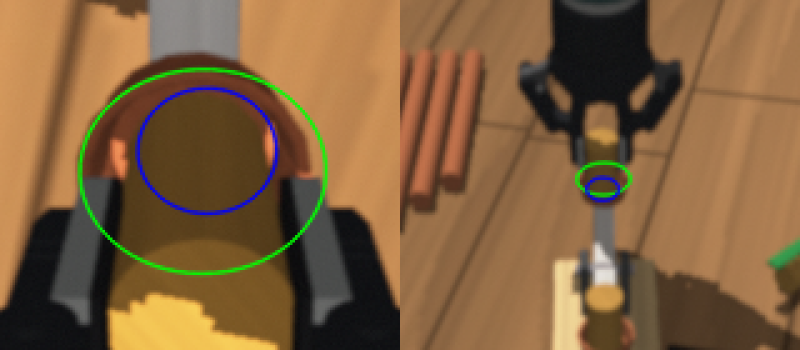

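{"api": "send_rows", "payload": {"deltas": [{"ax":0,"ay":0,"az":0,"x":0,"y":0,"z":-0.1,"hand":0.4},{"ax":0,"ay":0,"az":0,"x":0,"y":0,"z":0,"hand":0.6},{"ax":0,"ay":0,"az":0,"x":0,"y":0,"z":0,"hand":0.8},{"ax":0,"ay":0,"az":0,"x":0,"y":0,"z":0,"hand":0.8},{"ax":0,"ay":0,"az":0,"x":-0.05,"y":0.15,"z":1.5,"hand":0.8},{"ax":0,"ay":0,"az":0,"x":-0.05,"y":0.2,"z":2.0,"hand":0.8},{"ax":0,"ay":0,"az":0,"x":-0.05,"y":0.2,"z":2.0,"hand":0.8},{"ax":0,"ay":0,"az":0,"x":0,"y":0,"z":2,"hand":0.8},{"ax":0,"ay":0,"az":0,"x":0,"y":0,"z":0,"hand":0.8},{"ax":0,"ay":0,"az":0,"x":0,"y":0,"z":0,"hand":0.8}]}}

```text
t: 13.87
eef_pos: [0.5907, -0.269, 0.177]
tool_rot: [[-0.242, 0.969, 0.042], [0.962, 0.246, -0.119], [-0.125, 0.012, -0.992]]
wrist_force: [0.5, -0.1, -1.0]
gripper_width: 0.8
```

```bash
python3 ob.py; cat > look.py <<'E'
from h import *
import sys
t=sys.argv[1]
s=snap('side'); np.savez(f'side{t}.npz',**s); w=snap('wrist'); np.savez(f'wrist{t}.npz',**w)
cv2.imwrite(f'pics/l{t}.png',np.hstack([cv2.resize(s['img'][110:240,240:400],(400,325),interpolation=3),cv2.copyMakeBorder(cv2.resize(w['img'],(400,300)),0,25,0,0,0)]))
E
python3 look.py 8
```

```text
13.8667 [ 0.5907 -0.269   0.177 ] head 14.213366950596281 z [ 0.0423 -0.1185 -0.9921] F [ 0.531  -0.112  -1.0263] g 0.800363269511891 j [-25.5459  20.4242  66.7917  -5.0921  87.6525 -39.7355]
```

View pics/l8.png

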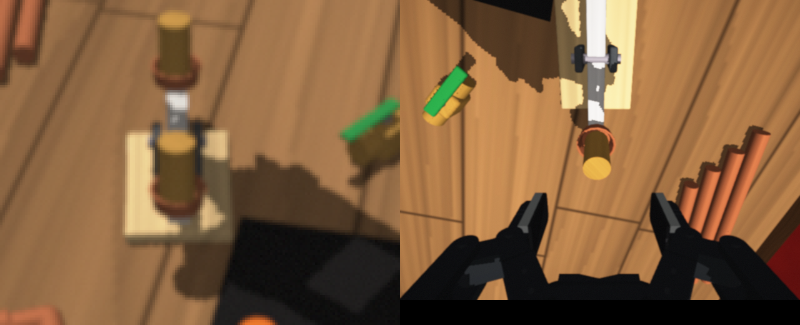

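The near plug's top has risen from (177,172) to (178,145) in the crop, so the far plug (the second one, originally at the left) seems to have dropped. I'll let it settle and confirm with heights.

{"api": "send_rows", "payload": {"deltas": [{"ax":1.4,"ay":0.4,"az":0,"x":-0.5,"y":-1,"z":1,"hand":0.8},{"ax":0,"ay":0,"az":0,"x":0,"y":0,"z":0,"hand":0.8},{"ax":0,"ay":0,"az":0,"x":0,"y":0,"z":0,"hand":0.8},{"ax":0,"ay":0,"az":0,"x":0,"y":0,"z":0,"hand":0.8},{"ax":0,"ay":0,"az":0,"x":0,"y":0,"z":0,"hand":0.8}]}}

```text
t: 14.38
eef_pos: [0.5842, -0.2777, 0.1797]
tool_rot: [[-0.244, 0.969, 0.027], [0.965, 0.245, -0.09], [-0.094, 0.004, -0.996]]
wrist_force: [-0.1, -1.4, -0.7]
gripper_width: 0.802
```

```bash
python3 look.py 9; python3 - <<'E'
from h import *
np.set_printoptions(precision=4,suppress=True)
for n in ['side7','side9','wrist9']:
    w=cloud(dict(np.load(n+'.npz')))
    for nm,c in [('near',(.5475,-.1021)),('far',(.591,-.2765))]:
        m=(np.hypot(w[...,0]-c[0],w[...,1]-c[1])<.02)&(w[...,2]<.14)&(w[...,2]>.085)
        q=w[m]; 
        if len(q)<10: print(n,nm,len(q)); continue
        q=q[q[:,2]>np.percentile(q[:,2],97)-.004]; print(n,nm,len(q),q.mean(0))
E
python3 ob.py
```

```text
side7 near 130 [ 0.5477 -0.0962  0.1079]
side7 far 0
side9 near 114 [ 0.55   -0.1062  0.1261]
side9 far 67 [ 0.5938 -0.2818  0.1078]
wrist9 near 0
wrist9 far 1313 [ 0.5924 -0.2833  0.1082]
14.4833 [ 0.5842 -0.2776  0.1799] head 14.219819231825277 z [ 0.027  -0.0896 -0.9956] F [-0.6979  0.0846  0.3399] g 0.7974186383431598 j [-27.0039  21.0573  65.5464  -3.8738  89.6768 -41.3164]
```

View pics/l9.png

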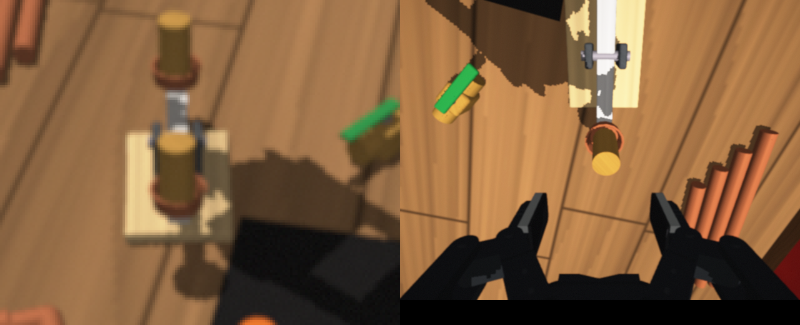

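Settled heights: far plug top 0.108 m, near plug top 0.126 m. The far one (initially the left brass plug) is the solid one. I'll match its tilt and pick it up.

{"api": "send_rows", "payload": {"deltas": [{"ax":2.7,"ay":0.7,"az":0,"x":0.3,"y":-0.3,"z":0,"hand":0.8},{"ax":2.7,"ay":0.7,"az":0,"x":0.3,"y":-0.3,"z":0,"hand":0.8},{"ax":2.7,"ay":0.7,"az":0,"x":0.3,"y":-0.3,"z":0,"hand":0.8},{"ax":2.6,"ay":0.7,"az":0,"x":0.2,"y":-0.2,"z":-0.5,"hand":0.8},{"ax":0,"ay":0,"az":0,"x":0,"y":0,"z":0,"hand":0.8},{"ax":0,"ay":0,"az":0,"x":0,"y":0,"z":0,"hand":0.8}]}}

```text
t: 14.98
eef_pos: [0.5962, -0.2862, 0.1736]
tool_rot: [[-0.247, 0.969, -0.024], [0.963, 0.248, 0.104], [0.107, 0.002, -0.994]]
wrist_force: [-0.7, 0.5, 0.2]
gripper_width: 0.798
```

```bash
python3 ob.py
```

```text
14.9833 [ 0.5962 -0.2862  0.1736] head 14.385933067140948 z [-0.0243  0.1042 -0.9943] F [-0.6738  0.5319  0.2404] g 0.7981265582250177 j [-30.7223  29.8492  54.8745   4.488   99.5149 -44.537 ]
```

{"api": "send_rows", "payload": {"deltas": [{"ax":0,"ay":0,"az":0,"x":-0.25,"y":-0.2,"z":-0.5,"hand":0.8},{"ax":0,"ay":0,"az":0,"x":-0.03,"y":0.13,"z":-1.3,"hand":0.8},{"ax":0,"ay":0,"az":0,"x":-0.03,"y":0.13,"z":-1.3,"hand":0.8},{"ax":0,"ay":0,"az":0,"x":-0.03,"y":0.1,"z":-1.0,"hand":0.8},{"ax":0,"ay":0,"az":0,"x":0,"y":0,"z":0,"hand":0.8}]}}

```text
t: 15.4
eef_pos: [0.5922, -0.2828, 0.1314]
tool_rot: [[-0.25, 0.968, -0.022], [0.963, 0.251, 0.098], [0.1, 0.003, -0.995]]
wrist_force: [0.5, -0.2, -0.9]
gripper_width: 0.8
```

```bash
python3 ob.py;python3 look.py 10
```

```text
15.4 [ 0.5922 -0.2828  0.1314] head 14.533166153393394 z [-0.0221  0.0978 -0.995 ] F [ 0.4556 -0.1997 -0.8527] g 0.79957871647198 j [-30.5449  29.9028  59.6075   4.1984  94.4294 -44.9068]
```

View pics/l10.png

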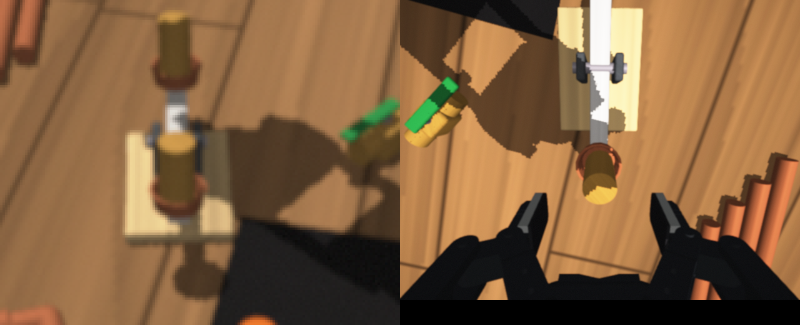

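{"api": "send_rows", "payload": {"deltas": [{"ax":0,"ay":0,"az":0,"x":0,"y":0,"z":-1.0,"hand":0.8},{"ax":0,"ay":0,"az":0,"x":0,"y":0.12,"z":-1.2,"hand":0.8},{"ax":0,"ay":0,"az":0,"x":0,"y":0.12,"z":-1.2,"hand":0.8},{"ax":0,"ay":0,"az":0,"x":0,"y":0.1,"z":-1.0,"hand":0.8},{"ax":0,"ay":0,"az":0,"x":0,"y":0,"z":-0.3,"hand":0.8},{"ax":0,"ay":0,"az":0,"x":0,"y":0,"z":0,"hand":0.8}]}}

```text
t: 16.0
eef_pos: [0.5935, -0.2799, 0.0842]
tool_rot: [[-0.251, 0.968, -0.016], [0.963, 0.251, 0.094], [0.095, 0.008, -0.995]]
wrist_force: [1.0, -0.0, 0.4]
gripper_width: 0.802
```

```bash
python3 ob.py;python3 look.py 11
```

```text
16.0 [ 0.5935 -0.2799  0.0842] head 14.542897911076711 z [-0.0162  0.0939 -0.9954] F [ 1.0419 -0.0041  0.4327] g 0.8024770202370286 j [-30.2641  31.4881  62.9186   4.1841  89.1209 -45.0218]
```

View pics/l11.png

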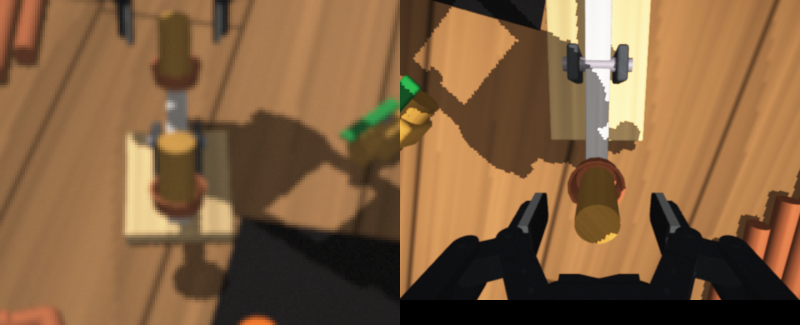

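{"api": "send_rows", "payload": {"deltas": [{"ax":0,"ay":0,"az":0,"x":-0.12,"y":0,"z":-0.45,"hand":0.8},{"ax":0,"ay":0,"az":0,"x":0,"y":0,"z":0,"hand":0.6},{"ax":0,"ay":0,"az":0,"x":0,"y":0,"z":0,"hand":0.45},{"ax":0,"ay":0,"az":0,"x":0,"y":0,"z":0,"hand":0.38},{"ax":0,"ay":0,"az":0,"x":0,"y":0,"z":0,"hand":0.3},{"ax":0,"ay":0,"az":0,"x":0,"y":0,"z":0,"hand":0},{"ax":0,"ay":0,"az":0,"x":0,"y":0,"z":0,"hand":0},{"ax":0,"ay":0,"az":0,"x":0,"y":0,"z":0,"hand":0}]}}

```text
t: 16.77
eef_pos: [0.5932, -0.281, 0.0826]
tool_rot: [[-0.251, 0.968, -0.012], [0.964, 0.251, 0.092], [0.092, 0.011, -0.996]]
wrist_force: [-0.9, 0.5, -0.6]
gripper_width: 0.305
```

```bash
python3 ob.py;python3 look.py 12
```

```text
16.7667 [ 0.5932 -0.281   0.0826] head 14.521645797574829 z [-0.0123  0.0915 -0.9957] F [-0.9394  0.4956 -0.5608] g 0.30524547354611137 j [-30.3508  31.3931  63.2283   4.1746  88.6479 -45.1195]
```

View pics/l12.png

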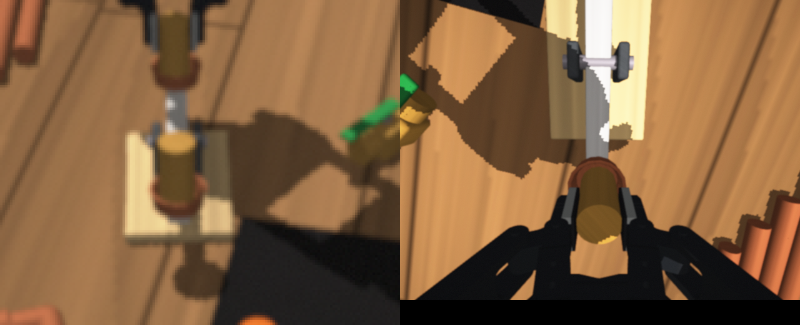

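{"api": "send_rows", "payload": {"deltas": [{"ax":0,"ay":0,"az":0,"x":0,"y":-0.1,"z":1,"hand":0},{"ax":0,"ay":0,"az":0,"x":0,"y":-0.1,"z":2,"hand":0},{"ax":0,"ay":0,"az":0,"x":0,"y":0,"z":2.5,"hand":0},{"ax":-1.3,"ay":-0.2,"az":0,"x":0,"y":0,"z":2.5,"hand":0},{"ax":-1.3,"ay":-0.2,"az":0,"x":0,"y":0,"z":2,"hand":0},{"ax":-1.3,"ay":-0.2,"az":0,"x":0,"y":0,"z":1,"hand":0},{"ax":-1.3,"ay":-0.2,"az":0,"x":0,"y":0,"z":0,"hand":0},{"ax":0,"ay":0,"az":0,"x":0,"y":0,"z":0,"hand":0}]}}

```text
t: 17.53
eef_pos: [0.5906, -0.2821, 0.1959]
tool_rot: [[-0.25, 0.968, -0.004], [0.968, 0.25, -0.002], [-0.001, -0.004, -1.0]]
wrist_force: [0.9, 0.4, -4.1]
gripper_width: 0.314
```

```bash
python3 ob.py;python3 look.py 13; python3 - <<'E'
from h import *
np.set_printoptions(precision=4,suppress=True)
# vise geometry from earlier wrist/top/side views
for n in ['top0','side0']:
    s=dict(np.load(n+'.npz')); w=cloud(s)
    yv=np.array([.0908,.9959]); xv=np.array([.9959,-.0908]); o=np.array([.5862,.1823])
    d=w[...,:2]-o; a=d@yv; b=d@xv; z=w[...,2]
    m=(abs(b)<.015)
    for lo in np.arange(-.07,.1,.003):
        k=m&(a>=lo)&(a<lo+.003); 
        if k.sum(): print(n,round(lo*1000),k.sum(),'z med',round(np.nanmedian(z[k])*1000,1),'max',round(np.nanmax(z[k])*1000,1))
E
```

```text
17.5333 [ 0.5906 -0.2821  0.1959] head 14.451331616309544 z [-0.004  -0.0017 -1.    ] F [ 0.9269  0.405  -4.0662] g 0.3139154903473635 j [-28.6808  25.0263  58.5376  -0.1989  96.589  -43.1548]
top0 -70 30 z med 17.4 max 20.5
top0 -67 30 z med 15.5 max 20.8
top0 -64 28 z med 16.0 max 20.4
top0 -61 59 z med 33.0 max 39.7
top0 -58 30 z med 36.0 max 39.7
top0 -55 32 z med 35.3 max 38.6
top0 -52 104 z med 58.6 max 96.9
top0 -49 46 z med 93.9 max 97.9
top0 -46 37 z med 94.7 max 97.8
top0 -43 44 z med 94.9 max 98.7
top0 -40 27 z med 92.8 max 98.1
top0 -37 8 z med 35.6 max 38.7
top0 -34 8 z med 35.0 max 38.9
top0 -31 13 z med 35.6 max 38.8
top0 -28 32 z med 35.7 max 39.0
top0 -25 33 z med 36.1 max 39.6
top0 -22 29 z med 35.7 max 38.5
top0 -19 34 z med 35.8 max 40.0
top0 -16 32 z med 35.7 max 39.3
top0 -13 31 z med 35.7 max 37.5
top0 -10 32 z med 35.1 max 38.6
top0 -7 33 z med 35.6 max 39.4
top0 -4 35 z med 35.6 max 52.0
top0 -1 63 z med 49.9 max 55.7
top0 2 31 z med 52.0 max 55.0
top0 5 34 z med 51.5 max 54.1
top0 8 28 z med 51.9 max 53.5
top0 11 4 z med 49.9 max 51.1
top0 17 16 z med 17.9 m
[... 1787 characters left out ...]
side0 32 29 z med 15.7 max 18.1
side0 35 31 z med 15.6 max 17.7
side0 38 28 z med 15.9 max 17.5
side0 41 8 z med 15.2 max 16.9
side0 44 5 z med 15.4 max 17.2
side0 47 3 z med 16.3 max 17.5
side0 53 2 z med 48.1 max 49.1
side0 56 28 z med 49.6 max 52.2
side0 59 34 z med 50.0 max 53.0
side0 62 28 z med 50.2 max 51.8
side0 65 30 z med 51.9 max 53.4
side0 68 27 z med 52.2 max 57.8
side0 71 36 z med 52.4 max 59.1
side0 74 34 z med 53.4 max 59.5
side0 77 40 z med 52.3 max 59.9
side0 80 42 z med 52.1 max 58.9
side0 83 56 z med 51.4 max 54.8
side0 86 194 z med 32.0 max 54.6
side0 89 36 z med 15.9 max 19.0
side0 92 35 z med 16.2 max 18.4
side0 95 32 z med 16.2 max 18.0
side0 98 38 z med 15.4 max 17.7
```

View pics/l13.png

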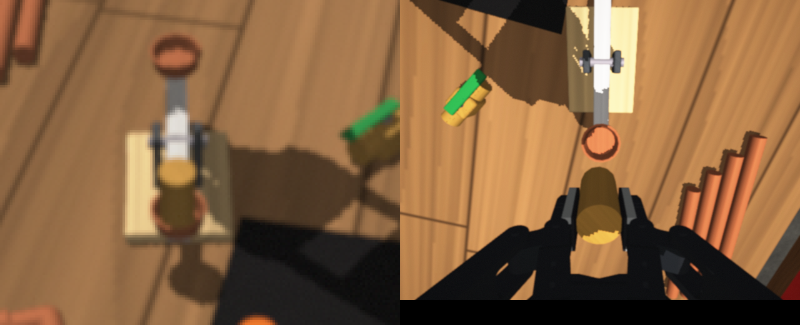

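The far cup is empty and the near plug stands in its cup with that side back down. I'll carry the heavy plug over to the vise, turning the jaws to the vise's x axis (heading -5.2°).

{"api": "send_rows", "payload": {"deltas": [{"ax":0,"ay":0,"az":-1.5,"x":0,"y":2,"z":0,"hand":0},{"ax":0,"ay":0,"az":-1.5,"x":0,"y":3.8,"z":0,"hand":0},{"ax":0,"ay":0,"az":-1.5,"x":0,"y":3.8,"z":0,"hand":0},{"ax":0,"ay":0,"az":-1.5,"x":0,"y":3.8,"z":0,"hand":0},{"ax":0,"ay":0,"az":-1.5,"x":0,"y":3.8,"z":0,"hand":0},{"ax":0,"ay":0,"az":-1.5,"x":0,"y":3.8,"z":0,"hand":0},{"ax":0,"ay":0,"az":-1.5,"x":0,"y":3.8,"z":0,"hand":0},{"ax":0,"ay":0,"az":-1.5,"x":0,"y":3.8,"z":0,"hand":0},{"ax":0,"ay":0,"az":-1.5,"x":0,"y":3.8,"z":0,"hand":0},{"ax":0,"ay":0,"az":-1.5,"x":0,"y":3.8,"z":0,"hand":0},{"ax":0,"ay":0,"az":-1.5,"x":0,"y":3.8,"z":0,"hand":0},{"ax":0,"ay":0,"az":-1.5,"x":0,"y":3.8,"z":0,"hand":0},{"ax":0,"ay":0,"az":-1.5,"x":0,"y":3.0,"z":0,"hand":0},{"ax":0,"ay":0,"az":0,"x":0,"y":0,"z":0,"hand":0},{"ax":0,"ay":0,"az":0,"x":0,"y":0,"z":0,"hand":0}]}}

```text
t: 18.88
eef_pos: [0.5745, 0.2048, 0.1646]
tool_rot: [[0.113, 0.992, -0.05], [0.994, -0.113, 0.014], [0.009, -0.051, -0.999]]
wrist_force: [0.1, -1.1, -2.6]
gripper_width: 0.313
```

```bash
python3 ob.py
```

```text
18.8833 [0.5745 0.2048 0.1646] head -6.483098308650622 z [-0.0496  0.0142 -0.9987] F [ 0.0541 -1.1313 -2.6408] g 0.31327970612042394 j [15.4431 20.1842 68.2904  1.5477 94.0492 22.0139]
```

{"api": "send_rows", "payload": {"deltas": [{"ax":-0.4,"ay":-1.5,"az":0.7,"x":0.75,"y":0.5,"z":0,"hand":0},{"ax":-0.4,"ay":-1.4,"az":0.6,"x":0.7,"y":0.5,"z":0,"hand":0},{"ax":0,"ay":0,"az":0,"x":0,"y":0,"z":0,"hand":0},{"ax":0,"ay":0,"az":0,"x":0,"y":0,"z":0,"hand":0}]}}

```text
t: 19.22
eef_pos: [0.5899, 0.2131, 0.1609]
tool_rot: [[0.09, 0.996, 0.0], [0.996, -0.09, -0.004], [-0.004, 0.001, -1.0]]
wrist_force: [-0.0, -0.0, -2.9]
gripper_width: 0.313
```

```bash
python3 ob.py; cat > chkv.py <<'E'
from ov import *
import sys
t=sys.argv[1]; off=float(sys.argv[2])
yv=np.array([.0908,.9959,0]); xv=np.array([.9959,-.0908,0]); o0=np.array([.5862,.1823,0]); Z=np.array([0,0,1.])
def P(x,y,z): return o0+x*xv+y*yv+z*Z
ims=[]
for n in ['wrist','side']:
    s=snap(n); np.savez(f'{n}_{t}.npz',**s); im=s['img'].copy(); o=robot.get_obs(); e=o['eef_pos']; z=o['tool_rot'][:,2]
    def poly(ps,col):
        q=np.array([w2p(s,p) for p in ps]); cv2.polylines(im,[np.round(q*16).astype(np.int32)],True,col,1,cv2.LINE_AA,4)
    poly([P(-.035,-.105,.016),P(.035,-.105,.016),P(.035,.105,.016),P(-.035,.105,.016)],(0,255,0))
    poly([P(-.02,.0555,.052),P(.02,.0555,.052),P(.02,.0555,.016),P(-.02,.0555,.016)],(0,255,255))
    poly([P(-.02,.0115,.051),P(.02,.0115,.051),P(.02,.0115,.016),P(-.02,.0115,.016)],(255,255,0))
    circ(s,im,e+off*z,.014,(255,0,0),-z)
    u,v=map(int,w2p(s,P(0,.034,.03))); u=min(max(u,110),530); v=min(max(v,96),384)
    ims.append(cv2.resize(im[v-96:v+96,u-110:u+110],(400,349),interpolation=3))
cv2.imwrite(f'pics/v_{t}.png',np.hstack(ims))
E
python3 chkv.py 1 .0296
```

```text
19.2167 [0.5899 0.2131 0.1609] head -5.156374927858753 z [ 0.0005 -0.0039 -1.    ] F [-0.0193 -0.027  -2.8783] g 0.31321225089582394 j [16.5882 21.2255 67.3804 -0.2206 91.4314 21.7392]
```

View pics/v_1.png

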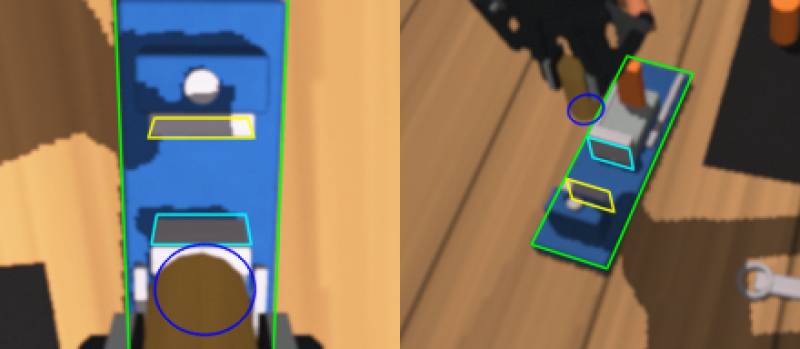

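{"api": "send_rows", "payload": {"deltas": [{"ax":0,"ay":0,"az":0,"x":0,"y":0.4,"z":-1,"hand":0},{"ax":0,"ay":0,"az":0,"x":0,"y":0,"z":-1.7,"hand":0},{"ax":0,"ay":0,"az":0,"x":0,"y":0,"z":-1.7,"hand":0},{"ax":0,"ay":0,"az":0,"x":0,"y":0,"z":-1.2,"hand":0},{"ax":0,"ay":0,"az":0,"x":0,"y":0,"z":0,"hand":0},{"ax":0,"ay":0,"az":0,"x":0,"y":0,"z":0,"hand":0}]}}

```text
t: 19.82
eef_pos: [0.5903, 0.2155, 0.1021]
tool_rot: [[0.094, 0.996, 0.002], [0.996, -0.094, -0.003], [-0.002, 0.002, -1.0]]
wrist_force: [0.2, -0.3, -2.0]
gripper_width: 0.313
```

```bash
python3 ob.py; python3 chkv.py 2 .0296
```

```text
19.8167 [0.5903 0.2155 0.1021] head -5.4043999090485775 z [ 0.0021 -0.0027 -1.    ] F [ 0.209  -0.3129 -1.9924] g 0.3126615457728727 j [16.7718 23.6289 71.1505 -0.1812 85.1497 22.1916]
```

View pics/v_2.png

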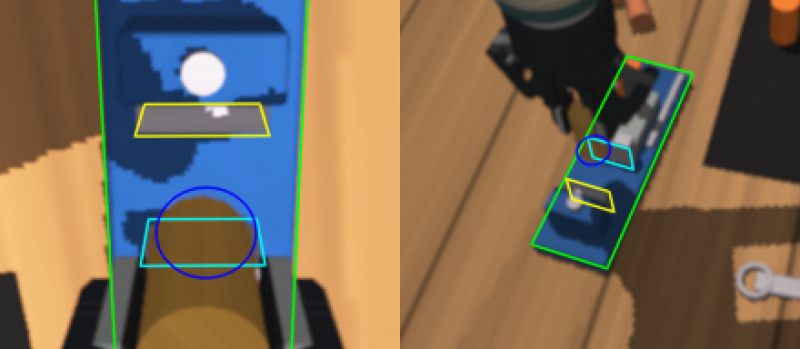

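{"api": "send_rows", "payload": {"deltas": [{"ax":0,"ay":0,"az":0,"x":-0.1,"y":0.2,"z":-0.7,"hand":0},{"ax":0,"ay":0,"az":0,"x":0,"y":0,"z":-1.0,"hand":0},{"ax":0,"ay":0,"az":0,"x":0,"y":0,"z":-1.0,"hand":0},{"ax":0,"ay":0,"az":0,"x":0,"y":0,"z":0,"hand":0},{"ax":0,"ay":0,"az":0,"x":0,"y":0,"z":0,"hand":0}]}}

```text
t: 20.33
eef_pos: [0.5907, 0.2184, 0.076]
tool_rot: [[0.094, 0.996, 0.008], [0.996, -0.094, -0.001], [-0.0, 0.008, -1.0]]
wrist_force: [-0.4, 0.4, -3.1]
gripper_width: 0.309
```

```bash
python3 ob.py; python3 chkv.py 3 .0296
```

```text
20.3333 [0.5907 0.2184 0.076 ] head -5.3976216382117945 z [ 0.0078 -0.0008 -1.    ] F [-0.4179  0.364  -3.105 ] g 0.30856284938820716 j [17.0081 24.916  72.5813 -0.1785 82.0878 22.4296]
```

View pics/v_3.png

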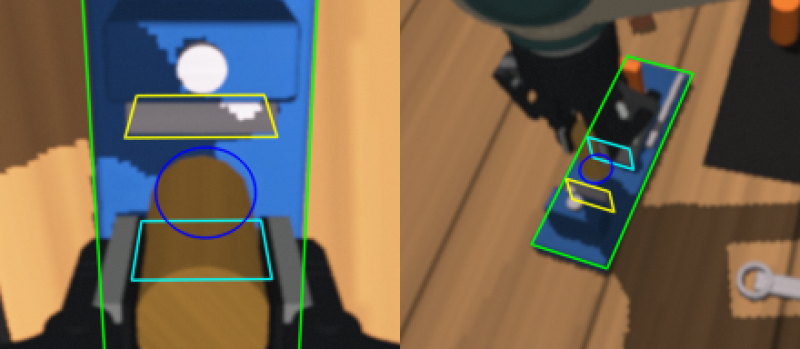

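{"api": "send_rows", "payload": {"deltas": [{"ax":0,"ay":-0.45,"az":0,"x":-0.1,"y":-0.1,"z":-0.8,"hand":0},{"ax":0,"ay":0,"az":0,"x":0,"y":0,"z":-0.9,"hand":0},{"ax":0,"ay":0,"az":0,"x":0,"y":0,"z":-0.6,"hand":0},{"ax":0,"ay":0,"az":0,"x":0,"y":0,"z":0,"hand":0},{"ax":0,"ay":0,"az":0,"x":0,"y":0,"z":0,"hand":0}]}}

```text
t: 20.85
eef_pos: [0.5898, 0.2172, 0.0514]
tool_rot: [[0.094, 0.995, 0.018], [0.996, -0.094, -0.001], [0.001, 0.017, -1.0]]
wrist_force: [-0.2, -0.1, -2.9]
gripper_width: 0.311
```

```bash
python3 ob.py; python3 chkv.py 4 .0296
```

```text
20.85 [0.5898 0.2172 0.0514] head -5.405806940135457 z [ 0.0175 -0.0006 -0.9998] F [-0.1735 -0.0789 -2.9077] g 0.310883098890425 j [16.9964 25.7695 74.4431 -0.3342 78.8382 22.4637]
```

View pics/v_4.png

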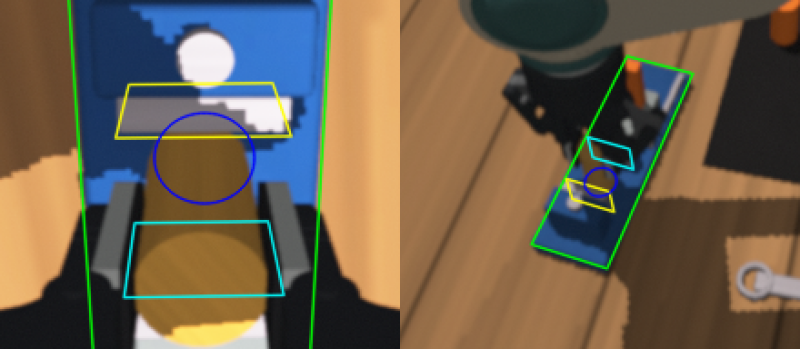

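```bash
python3 - <<'E'
from h import *
np.set_printoptions(precision=4,suppress=True)
s=dict(np.load('wrist_4.npz')); w=cloud(s); 
yv=np.array([.0908,.9959]); xv=np.array([.9959,-.0908]); o=np.array([.5862,.1823])
d=w[...,:2]-o; a=d@yv; b=d@xv; z=w[...,2]
m=(abs(b)<.03)&(a>.01)&(a<.06)&(z>.07)&(z<.09)
hsv=cv2.cvtColor(s['img'],cv2.COLOR_BGR2HSV); br=(hsv[...,0]>12)&(hsv[...,0]<30)&(hsv[...,1]>110)
k=m&br; print(k.sum()); q=np.c_[b[k],a[k],z[k]]; print(np.percentile(q,[2,10,50,90,98],axis=0))
# side wall of plug in strip |b|<3mm
k=br&(abs(b)<.004)&(a>.01)&(a<.06)&(z<.09)
for lo in np.arange(.014,.09,.004):
    kk=k&(z>=lo)&(z<lo+.004)
    if kk.sum()>2: print(round(lo,3),kk.sum(),'a min/med/max',a[kk].min(),np.median(a[kk]),a[kk].max())
k=br&(a>.01)&(a<.06)&(z<.065)&(z>.025)&(abs(b)<.03); print('b range',np.percentile(b[k],[1,50,99]))
E
```

```text
4405
[[-0.014   0.0206  0.071 ]
 [-0.0109  0.0241  0.0747]
 [-0.0011  0.0353  0.077 ]
 [ 0.0088  0.0448  0.0778]
 [ 0.0119  0.0463  0.0784]]
0.026 16 a min/med/max 0.045715834531824553 0.046137784963368206 0.046618368536877446
0.03 53 a min/med/max 0.04544521870353043 0.04633317034742062 0.047047329413122216
0.034 66 a min/med/max 0.04537654946255076 0.04638453313289688 0.04708487890143471
0.038 60 a min/med/max 0.04545639810040866 0.04644626152756933 0.04737936081495344
0.042 75 a min/med/max 0.04530786720747376 0.04633381666665708 0.04751216631963655
0.046 77 a min/med/max 0.04518481203030422 0.04621411859778432 0.04711070787833786
0.05 84 a min/med/max 0.04518459887698477 0.046284694955347545 0.04726365859805214
0.054 86 a min/med/max 0.045006458121241086 0.04617067779452337 0.04703940860622408
0.058 99 a min/med/max 0.04487733707989494 0.04619363857094617 0.04703263307447401
0.062 102 a min/med/max 0.045071560719076066 0.04615246118446095 0.04709482775779025
0.066 119 a min/med/max 0.04487978125411121 0.046102888647884206 0.047263727569554534
0.07 122 a min/med/max 0.0446954487627292 0.04604912000241555 0.04718057368277654
0.074 1347 a min/med/max 0.018774404983994263 0.03423329024619672 0.04711447380722249
0.078 59 a min/med/max 0.019989933150462 0.03702483792304103 0.04673235022604759
b range [-0.0139 -0.0013  0.0124]
```

The depth map shows the held plug upright, with its axis 32.5 mm along the vise's y and its underside about 5 mm above the bed. I'll lower it onto the bed.

{"api": "send_rows", "payload": {"deltas": [{"ax":0,"ay":1.0,"az":0,"x":0,"y":0.1,"z":-0.25,"hand":0},{"ax":0,"ay":0,"az":0,"x":0,"y":0,"z":-0.2,"hand":0},{"ax":0,"ay":0,"az":0,"x":0,"y":0,"z":-0.1,"hand":0},{"ax":0,"ay":0,"az":0,"x":0,"y":0,"z":0,"hand":0}]}}

```text
t: 21.28
eef_pos: [0.5907, 0.2186, 0.0468]
tool_rot: [[0.094, 0.996, 0.0], [0.996, -0.094, 0.0], [0.0, 0.0, -1.0]]
wrist_force: [0.1, -0.6, -2.2]
gripper_width: 0.31
```

```bash
python3 ob.py
```

```text
21.2833 [0.5907 0.2186 0.0468] head -5.407023252008116 z [ 0.0004  0.0001 -1.    ] F [ 0.0886 -0.5707 -2.1886] g 0.31009010457399894 j [16.9466 26.9165 73.4684 -0.0011 79.5927 22.3538]
```

{"api": "send_rows", "payload": {"deltas": [{"ax":0,"ay":0,"az":0,"x":0,"y":0,"z":-0.1,"hand":0},{"ax":0,"ay":0,"az":0,"x":0,"y":0,"z":0,"hand":0}]}}

```text
t: 21.45
eef_pos: [0.591, 0.2187, 0.0461]
tool_rot: [[0.094, 0.996, 0.001], [0.996, -0.094, 0.0], [0.0, 0.001, -1.0]]
wrist_force: [0.5, 1.5, -3.6]
gripper_width: 0.31
```

```bash
python3 ob.py
```

```text
21.45 [0.591  0.2187 0.0461] head -5.409876017200206 z [ 0.0011  0.0003 -1.    ] F [ 0.4619  1.477  -3.6236] g 0.3101967219412139 j [16.9458 26.9772 73.4733  0.0004 79.4841 22.3556]
```

{"api": "send_rows", "payload": {"deltas": [{"ax":0,"ay":0,"az":0,"x":0,"y":0,"z":-0.1,"hand":0},{"ax":0,"ay":0,"az":0,"x":0,"y":0,"z":-0.05,"hand":0},{"ax":0,"ay":0,"az":0,"x":0,"y":0,"z":0,"hand":0}]}}

```text
t: 21.7
eef_pos: [0.5913, 0.2189, 0.046]
tool_rot: [[0.094, 0.996, 0.002], [0.996, -0.094, 0.001], [0.001, 0.002, -1.0]]
wrist_force: [-0.0, 0.7, -3.7]
gripper_width: 0.31
```

```bash
python3 ob.py
```

```text
21.7 [0.5913 0.2189 0.046 ] head -5.401144845141798 z [ 0.0025  0.0008 -1.    ] F [-0.038   0.6561 -3.6764] g 0.310077561026209 j [16.9557 26.9786 73.4807  0.0041 79.3919 22.356 ]
```

{"api": "send_rows", "payload": {"deltas": [{"ax":0,"ay":0,"az":0,"x":-0.03,"y":0,"z":-0.2,"hand":0},{"ax":0,"ay":0,"az":0,"x":0,"y":0,"z":-0.2,"hand":0}]}}

```text
t: 21.87
eef_pos: [0.5916, 0.2193, 0.0457]
tool_rot: [[0.094, 0.996, 0.004], [0.996, -0.094, 0.002], [0.002, 0.004, -1.0]]
wrist_force: [-9.9, -3.1, 13.1]
gripper_width: 0.313
```

```bash
python3 ob.py; python3 chkv.py 5 .0302; python3 - <<'E'
from h import *
s=dict(np.load('wrist_5.npz')); w=cloud(s); 
yv=np.array([.0908,.9959]); xv=np.array([.9959,-.0908]); o=np.array([.5862,.1823])
d=w[...,:2]-o; a=d@yv; b=d@xv; z=w[...,2]
hsv=cv2.cvtColor(s['img'],cv2.COLOR_BGR2HSV); br=(hsv[...,0]>12)&(hsv[...,0]<30)&(hsv[...,1]>110)
k=br&(abs(b)<.03)&(a>.01)&(a<.06)&(z>.06)&(z<.09); t=np.percentile(z[k],60); print('top',np.median(z[k&(z>t-.003)]))
k=br&(abs(b)<.004)&(a>.01)&(a<.06)&(z<.065)&(z>.03); print('far edge',np.median(a[k]))
E
python3 ob.py
```

```text
21.8667 [0.5916 0.2193 0.0457] head -5.390146322909865 z [ 0.0043  0.0017 -1.    ] F [-9.8511 -3.0785 13.0856] g 0.3127697627512865 j [16.9823 26.9645 73.5298  0.0184 79.2398 22.3688]
top 0.07154041762076932
far edge 0.048356192683672805
21.9667 [0.5915 0.2193 0.0457] head -5.389880662917734 z [ 0.0042  0.0015 -1.    ] F [-8.4266 -1.4642  9.7031] g 0.3108785510287541 j [16.9801 26.9592 73.5384  0.0127 79.2467 22.3674]
```

It's on the bed, with its top at 0.0715 m. Releasing and backing off upward.

{"api": "send_rows", "payload": {"deltas": [{"ax":0,"ay":0,"az":0,"x":0,"y":0,"z":0.1,"hand":0.4},{"ax":0,"ay":0,"az":0,"x":0,"y":0,"z":0,"hand":0.6},{"ax":0,"ay":0,"az":0,"x":0,"y":0,"z":0,"hand":0.8},{"ax":0,"ay":0,"az":0,"x":0,"y":0,"z":0,"hand":0.8},{"ax":0,"ay":0,"az":0,"x":0,"y":0,"z":1.5,"hand":0.8},{"ax":0,"ay":0,"az":0,"x":0,"y":0,"z":2.5,"hand":0.8},{"ax":0,"ay":0,"az":0,"x":0,"y":0,"z":3,"hand":0.8},{"ax":0,"ay":0,"az":0,"x":0,"y":0,"z":3,"hand":0.8},{"ax":0,"ay":0,"az":0,"x":0,"y":0,"z":0,"hand":0.5}]}}

```text
t: 22.72
eef_pos: [0.5906, 0.2188, 0.1482]
tool_rot: [[0.094, 0.996, 0.002], [0.996, -0.094, 0.001], [0.001, 0.002, -1.0]]
wrist_force: [1.7, 0.4, 0.7]
gripper_width: 0.676
```

```bash
python3 ob.py; python3 chkv.py 6 .0302
```

```text
22.7167 [0.5906 0.2188 0.1482] head -5.400334966354244 z [ 0.0022  0.0008 -1.    ] F [1.7398 0.3702 0.6647] g 0.6758604481486247 j [16.9643 21.9125 67.9726  0.0066 89.9837 22.3645]
```

View pics/v_6.png

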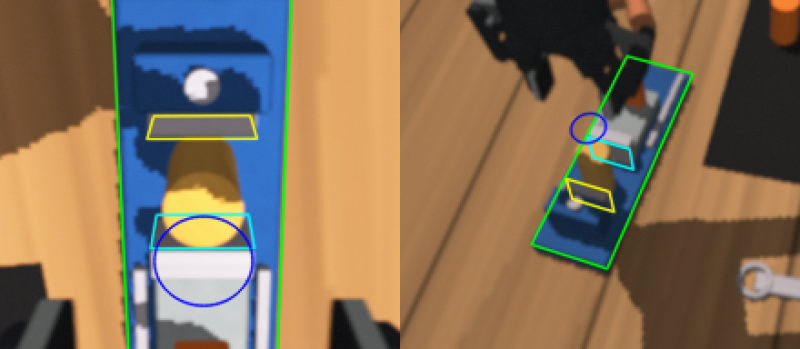

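The plug stands upright on the bed: top disc at (203,210) in the wrist crop, between the jaw at y≈250 and the stop at y≈135. Now I'll shut the fingers and go behind the tab.

{"api": "send_rows", "payload": {"deltas": [{"ax":0,"ay":0,"az":0,"x":-0.2,"y":-1.8,"z":0,"hand":0.3},{"ax":0,"ay":0,"az":0,"x":-0.25,"y":-2.5,"z":0,"hand":0},{"ax":0,"ay":0,"az":0,"x":-0.25,"y":-2.5,"z":0,"hand":0},{"ax":0,"ay":0,"az":0,"x":-0.25,"y":-2.5,"z":0,"hand":0},{"ax":0,"ay":0,"az":0,"x":-0.2,"y":-2.1,"z":0,"hand":0},{"ax":0,"ay":0,"az":0,"x":0,"y":0,"z":0,"hand":0},{"ax":0,"ay":0,"az":0,"x":0,"y":0,"z":0,"hand":0}]}}

```text
t: 23.4
eef_pos: [0.5718, 0.1002, 0.1299]
tool_rot: [[0.092, 0.996, -0.022], [0.996, -0.092, -0.004], [-0.006, -0.021, -1.0]]
wrist_force: [-0.6, -0.6, 0.4]
gripper_width: 0.001
```

```bash
python3 ob.py; cat > av.py <<'E'
from h import *
o=robot.get_obs(); e=o['eef_pos']; F=o['wrist_force']; d=e[:2]-np.array([.5862,.1823])
print('t',round(o['t'],2),'a %.2f b %.2f z %.2f mm'%(d@[90.8,995.9],d@[995.9,-90.8],e[2]*1000),'Fa %.2f Fb %.2f Fz %.2f'%(F[:2]@[.0908,.9959],F[:2]@[.9959,-.0908],F[2]),o['tool_rot'][:,2].round(4))
E
python3 av.py
```

```text
23.4 [0.5718 0.1002 0.1299] head -5.259757551745095 z [-0.0216 -0.0037 -0.9998] F [-0.5633 -0.6282  0.3803] g 0.0009031556170463424 j [ 6.327  15.8722 77.5501 -0.0734 87.83   11.5869]
t 23.4 a -83.11 b -6.89 z 129.88 mm Fa -0.68 Fb -0.50 Fz 0.38 [-0.0216 -0.0037 -0.9998]
```

{"api": "send_rows", "payload": {"deltas": [{"ax":0.2,"ay":-1.2,"az":0,"x":0.7,"y":0.2,"z":-0.5,"hand":0},{"ax":0,"ay":0,"az":0,"x":0,"y":0,"z":-1.5,"hand":0},{"ax":0,"ay":0,"az":0,"x":0,"y":0,"z":-1.5,"hand":0},{"ax":0,"ay":0,"az":0,"x":0,"y":0,"z":-1.5,"hand":0},{"ax":0,"ay":0,"az":0,"x":0,"y":0,"z":0,"hand":0},{"ax":0,"ay":0,"az":0,"x":0,"y":0,"z":0,"hand":0}]}}

```text
t: 23.9
eef_pos: [0.5773, 0.1065, 0.0728]
tool_rot: [[0.089, 0.996, -0.006], [0.996, -0.089, 0.001], [0.0, -0.006, -1.0]]
wrist_force: [0.3, 0.0, -0.0]
gripper_width: -0.007
```

```bash
python3 av.py; python3 look.py 20; python3 - <<'E'
from h import *
s=dict(np.load('side20.npz')); w=dict(np.load('wrist20.npz'))
cv2.imwrite('pics/p20.png',np.hstack([cv2.resize(s['img'][230:400,180:340],(400,425),interpolation=3),cv2.resize(w['img'],(400,300),)[:,:].repeat(1,0) if 0 else cv2.copyMakeBorder(cv2.resize(w['img'],(400,300)),0,125,0,0,0)]))
E
```

```text
t 23.9 a -76.34 b -1.98 z 72.82 mm Fa 0.04 Fb 0.33 Fz -0.02 [-6.2e-03  6.0e-04 -1.0e+00]
```

View pics/p20.png

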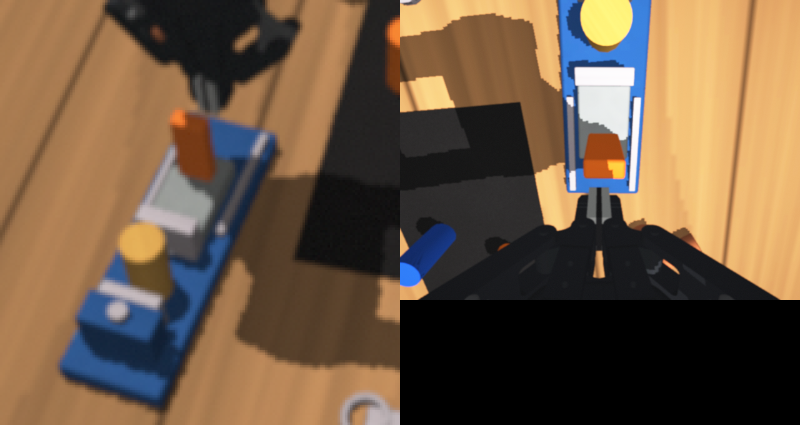

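{"api": "send_rows", "payload": {"deltas": [{"ax":0,"ay":-0.3,"az":0,"x":0.25,"y":0.5,"z":-0.3,"hand":0},{"ax":0,"ay":0,"az":0,"x":0.03,"y":0.4,"z":0,"hand":0},{"ax":0,"ay":0,"az":0,"x":0.02,"y":0.2,"z":0,"hand":0},{"ax":0,"ay":0,"az":0,"x":0,"y":0,"z":0,"hand":0}]}}

```text
t: 24.33
eef_pos: [0.5823, 0.1193, 0.0731]
tool_rot: [[0.088, 0.996, 0.005], [0.996, -0.089, 0.002], [0.002, 0.005, -1.0]]
wrist_force: [0.2, -0.6, -0.6]
gripper_width: -0.001
```

```bash
python3 av.py
```

```text
t 24.33 a -63.11 b 1.83 z 73.10 mm Fa -0.61 Fb 0.24 Fz -0.62 [ 0.005   0.0015 -1.    ]
```

{"api": "send_rows", "payload": {"deltas": [{"ax":0,"ay":0.3,"az":0,"x":0,"y":0.2,"z":-0.2,"hand":0},{"ax":0,"ay":0,"az":0,"x":0.01,"y":0.2,"z":0,"hand":0},{"ax":0,"ay":0,"az":0,"x":0.02,"y":0.2,"z":0,"hand":0}]}}

```text
t: 24.58
eef_pos: [0.583, 0.1242, 0.0719]
tool_rot: [[0.089, 0.996, 0.0], [0.996, -0.089, -0.002], [-0.002, 0.001, -1.0]]
wrist_force: [-1.5, -3.9, 1.1]
gripper_width: 0.003
```

```bash
python3 av.py
```

```text
t 24.58 a -58.20 b 2.13 z 71.90 mm Fa -4.05 Fb -1.15 Fz 1.13 [ 4.0e-04 -1.6e-03 -1.0e+00]
```

{"api": "send_rows", "payload": {"deltas": [{"ax":0,"ay":0,"az":0,"x":0.02,"y":0.2,"z":0,"hand":0},{"ax":0,"ay":0,"az":0,"x":0.02,"y":0.2,"z":0,"hand":0}]}}

```text
t: 24.75
eef_pos: [0.5833, 0.1275, 0.0719]
tool_rot: [[0.09, 0.996, -0.0], [0.996, -0.09, -0.003], [-0.003, -0.0, -1.0]]
wrist_force: [-1.5, -3.5, 1.0]
gripper_width: 0.004
```

```bash
python3 av.py
```

```text
t 24.75 a -54.87 b 2.14 z 71.95 mm Fa -3.61 Fb -1.16 Fz 1.04 [-4.0e-04 -3.1e-03 -1.0e+00]
```

{"api": "send_rows", "payload": {"deltas": [{"ax":0,"ay":0,"az":0,"x":0.02,"y":0.2,"z":0,"hand":0},{"ax":0,"ay":0,"az":0,"x":0.02,"y":0.2,"z":0,"hand":0}]}}

```text
t: 24.92
eef_pos: [0.5837, 0.1313, 0.072]
tool_rot: [[0.091, 0.996, -0.001], [0.996, -0.091, -0.004], [-0.004, -0.0, -1.0]]
wrist_force: [-1.0, -3.7, 1.3]
gripper_width: 0.002
```

```bash
python3 av.py
```

```text
t 24.92 a -51.00 b 2.15 z 71.96 mm Fa -3.80 Fb -0.66 Fz 1.30 [-8.0e-04 -3.7e-03 -1.0e+00]
```

{"api": "send_rows", "payload": {"deltas": [{"ax":0,"ay":0,"az":0,"x":0.01,"y":0.12,"z":0,"hand":0},{"ax":0,"ay":0,"az":0,"x":0.01,"y":0.12,"z":0,"hand":0}]}}

```text
t: 25.08
eef_pos: [0.5839, 0.1333, 0.072]
tool_rot: [[0.091, 0.996, -0.001], [0.996, -0.091, -0.005], [-0.005, -0.001, -1.0]]
wrist_force: [-1.8, -6.2, 1.2]
gripper_width: 0.002
```

```bash
python3 av.py
```

```text
t 25.08 a -49.03 b 2.14 z 71.97 mm Fa -6.38 Fb -1.23 Fz 1.16 [-0.0012 -0.0054 -1.    ]
```

{"api": "send_rows", "payload": {"deltas": [{"ax":0,"ay":0,"az":0,"x":0.01,"y":0.12,"z":0,"hand":0},{"ax":0,"ay":0,"az":0,"x":0.01,"y":0.12,"z":0,"hand":0}]}}

```text
t: 25.25
eef_pos: [0.584, 0.1349, 0.072]
tool_rot: [[0.092, 0.996, -0.002], [0.996, -0.092, -0.007], [-0.007, -0.001, -1.0]]
wrist_force: [-1.4, -6.3, 1.5]
gripper_width: 0.001
```

```bash
python3 av.py
```

```text
t 25.25 a -47.37 b 2.16 z 72.02 mm Fa -6.38 Fb -0.86 Fz 1.47 [-0.0016 -0.0073 -1.    ]
```

{"api": "send_rows", "payload": {"deltas": [{"ax":0,"ay":0,"az":0,"x":0.01,"y":0.12,"z":0,"hand":0},{"ax":0,"ay":0,"az":0,"x":0.01,"y":0.12,"z":0,"hand":0}]}}

```text
t: 25.42
eef_pos: [0.5842, 0.1366, 0.072]
tool_rot: [[0.092, 0.996, -0.002], [0.996, -0.092, -0.009], [-0.009, -0.001, -1.0]]
wrist_force: [-1.7, -6.4, 1.3]
gripper_width: 0.004
```

```bash
python3 av.py
```

```text
t 25.42 a -45.69 b 2.14 z 72.03 mm Fa -6.56 Fb -1.14 Fz 1.28 [-0.0021 -0.0092 -1.    ]
```

{"api": "send_rows", "payload": {"deltas": [{"ax":0,"ay":0,"az":0,"x":0.01,"y":0.1,"z":0,"hand":0},{"ax":0,"ay":0,"az":0,"x":0.01,"y":0.1,"z":0,"hand":0}]}}

```text
t: 25.58
eef_pos: [0.5843, 0.1379, 0.0721]
tool_rot: [[0.093, 0.996, -0.003], [0.996, -0.093, -0.011], [-0.011, -0.002, -1.0]]
wrist_force: [-1.2, -6.0, 0.2]
gripper_width: -0.001
```

```bash
python3 av.py
```

```text
t 25.58 a -44.41 b 2.16 z 72.05 mm Fa -6.08 Fb -0.63 Fz 0.18 [-0.0027 -0.011  -0.9999]
```

{"api": "send_rows", "payload": {"deltas": [{"ax":0,"ay":0,"az":0,"x":0.01,"y":0.08,"z":0,"hand":0},{"ax":0,"ay":0,"az":0,"x":0.01,"y":0.08,"z":0,"hand":0}]}}

```text
t: 25.75
eef_pos: [0.5843, 0.1381, 0.0721]
tool_rot: [[0.094, 0.996, -0.004], [0.995, -0.094, -0.014], [-0.014, -0.002, -1.0]]
wrist_force: [-2.2, -8.6, 1.8]
gripper_width: 0.0
```

```bash
python3 av.py
```

```text
t 25.75 a -44.22 b 2.11 z 72.07 mm Fa -8.76 Fb -1.43 Fz 1.85 [-0.0038 -0.0142 -0.9999]
```

{"api": "send_rows", "payload": {"deltas": [{"ax":0,"ay":0,"az":0,"x":0.01,"y":0.08,"z":0,"hand":0},{"ax":0,"ay":0,"az":0,"x":0.01,"y":0.08,"z":0,"hand":0}]}}

```text
t: 25.92
eef_pos: [0.5843, 0.138, 0.0721]
tool_rot: [[0.095, 0.995, -0.005], [0.995, -0.095, -0.018], [-0.018, -0.003, -1.0]]
wrist_force: [-1.9, -7.7, 2.5]
gripper_width: -0.002
```

```bash
python3 av.py
```

```text
t 25.92 a -44.32 b 2.12 z 72.12 mm Fa -7.87 Fb -1.18 Fz 2.47 [-0.005  -0.0176 -0.9998]
```

{"api": "send_rows", "payload": {"deltas": [{"ax":0.2,"ay":0,"az":0,"x":0.01,"y":0.12,"z":0,"hand":0},{"ax":0.2,"ay":0,"az":0,"x":0.01,"y":0.12,"z":0,"hand":0}]}}

```text
t: 26.08
eef_pos: [0.5842, 0.1381, 0.0721]
tool_rot: [[0.096, 0.995, -0.006], [0.995, -0.096, -0.015], [-0.016, -0.005, -1.0]]
wrist_force: [-2.4, -9.3, 1.6]
gripper_width: 0.0
```

```bash
python3 av.py
```

```text
t 26.08 a -44.17 b 2.05 z 72.08 mm Fa -9.49 Fb -1.57 Fz 1.63 [-0.0065 -0.0152 -0.9999]
```

{"api": "send_rows", "payload": {"deltas": [{"ax":0.2,"ay":0,"az":0,"x":0.01,"y":0.15,"z":0,"hand":0},{"ax":0.2,"ay":0,"az":0,"x":0.01,"y":0.15,"z":0,"hand":0}]}}

```text
t: 26.25
eef_pos: [0.5842, 0.1382, 0.0721]
tool_rot: [[0.098, 0.995, -0.008], [0.995, -0.098, -0.014], [-0.014, -0.007, -1.0]]
wrist_force: [-2.3, -10.1, 1.5]
gripper_width: -0.001
```

```bash
python3 av.py
```

```text
t 26.25 a -44.09 b 2.01 z 72.09 mm Fa -10.27 Fb -1.33 Fz 1.45 [-0.0081 -0.0136 -0.9999]
```

{"api": "send_rows", "payload": {"deltas": [{"ax":0.3,"ay":0.2,"az":0.1,"x":0.02,"y":0.2,"z":0,"hand":0},{"ax":0.3,"ay":0.1,"az":0.1,"x":0.02,"y":0.2,"z":0,"hand":0}]}}

```text
t: 26.42
eef_pos: [0.5841, 0.1383, 0.072]
tool_rot: [[0.097, 0.995, -0.016], [0.995, -0.097, -0.01], [-0.012, -0.015, -1.0]]
wrist_force: [-3.4, -13.7, 2.6]
gripper_width: -0.003
```

```bash
python3 av.py
```

```text
t 26.42 a -43.96 b 1.91 z 72.03 mm Fa -13.92 Fb -2.17 Fz 2.62 [-0.0159 -0.0103 -0.9998]
```

{"api": "send_rows", "payload": {"deltas": [{"ax":0.3,"ay":-0.1,"az":0.1,"x":0.02,"y":0.25,"z":0,"hand":0},{"ax":0.3,"ay":-0.1,"az":0.1,"x":0.02,"y":0.25,"z":0,"hand":0}]}}

```text
t: 26.58
eef_pos: [0.5841, 0.1384, 0.072]
tool_rot: [[0.096, 0.995, -0.015], [0.995, -0.096, -0.009], [-0.01, -0.014, -1.0]]
wrist_force: [-4.4, -14.0, 2.8]
gripper_width: 0.001
```

```bash
python3 av.py
```

```text
t 26.58 a -43.88 b 1.93 z 72.00 mm Fa -14.31 Fb -3.16 Fz 2.78 [-0.0153 -0.0086 -0.9998]
```

{"api": "send_rows", "payload": {"deltas": [{"ax":0.2,"ay":-0.2,"az":0,"x":0.03,"y":0.29,"z":0,"hand":0},{"ax":0.2,"ay":-0.2,"az":0,"x":0.03,"y":0.29,"z":0,"hand":0}]}}

```text
t: 26.75
eef_pos: [0.5842, 0.1384, 0.072]
tool_rot: [[0.1, 0.995, -0.012], [0.995, -0.1, -0.012], [-0.013, -0.01, -1.0]]
wrist_force: [-5.5, -17.0, 4.4]
gripper_width: -0.004
```

```bash
python3 av.py
```

```text
t 26.75 a -43.89 b 1.99 z 72.04 mm Fa -17.47 Fb -3.94 Fz 4.41 [-0.0117 -0.0119 -0.9999]
```

{"api": "send_rows", "payload": {"deltas": [{"ax":0.25,"ay":-0.1,"az":0,"x":0.02,"y":0.28,"z":0,"hand":0},{"ax":0.25,"ay":-0.1,"az":0,"x":0.02,"y":0.28,"z":0,"hand":0},{"ax":0.25,"ay":-0.1,"az":0,"x":0.02,"y":0.28,"z":0,"hand":0}]}}

```text
t: 27.0
eef_pos: [0.5841, 0.1384, 0.0721]
tool_rot: [[0.105, 0.994, -0.011], [0.994, -0.105, -0.014], [-0.015, -0.009, -1.0]]
wrist_force: [-4.1, -15.4, 3.3]
gripper_width: -0.001
```

```bash
python3 av.py
```

```text
t 27.0 a -43.94 b 1.91 z 72.07 mm Fa -15.71 Fb -2.66 Fz 3.31 [-0.0107 -0.0137 -0.9998]
```

{"api": "send_rows", "payload": {"deltas": [{"ax":0.35,"ay":-0.1,"az":0.2,"x":0.03,"y":0.31,"z":0,"hand":0},{"ax":0.35,"ay":-0.1,"az":0.2,"x":0.03,"y":0.31,"z":0,"hand":0},{"ax":0.3,"ay":-0.1,"az":0.2,"x":0.03,"y":0.31,"z":0,"hand":0}]}}

```text
t: 27.25
eef_pos: [0.5842, 0.1384, 0.0721]
tool_rot: [[0.1, 0.995, -0.01], [0.995, -0.101, -0.013], [-0.014, -0.009, -1.0]]
wrist_force: [-4.2, -16.8, 3.4]
gripper_width: -0.002
```

```bash
python3 av.py
```

```text
t 27.25 a -43.88 b 1.97 z 72.07 mm Fa -17.08 Fb -2.70 Fz 3.36 [-0.0105 -0.0127 -0.9999]
```

{"api": "send_rows", "payload": {"deltas": [{"ax":0.33,"ay":-0.1,"az":0.15,"x":0.03,"y":0.33,"z":0,"hand":0},{"ax":0.33,"ay":-0.1,"az":0.15,"x":0.03,"y":0.33,"z":0,"hand":0},{"ax":0.33,"ay":-0.1,"az":0.15,"x":0.03,"y":0.33,"z":0,"hand":0}]}}

```text
t: 27.5
eef_pos: [0.5842, 0.1384, 0.0721]
tool_rot: [[0.099, 0.995, -0.011], [0.995, -0.099, -0.013], [-0.014, -0.009, -1.0]]
wrist_force: [-4.4, -17.3, 4.2]
gripper_width: 0.003
```

```bash
python3 av.py
```

```text
t 27.5 a -43.88 b 2.03 z 72.06 mm Fa -17.62 Fb -2.78 Fz 4.17 [-0.0106 -0.0128 -0.9999]
```

{"api": "send_rows", "payload": {"deltas": [{"ax":0.33,"ay":-0.1,"az":0.15,"x":0.03,"y":0.33,"z":0,"hand":0},{"ax":0.33,"ay":-0.1,"az":0.15,"x":0.03,"y":0.33,"z":0,"hand":0},{"ax":0.33,"ay":-0.1,"az":0.15,"x":0.03,"y":0.33,"z":0,"hand":0},{"ax":0.33,"ay":-0.1,"az":0.15,"x":0.03,"y":0.33,"z":0,"hand":0}]}}

```text
t: 27.83
eef_pos: [0.5842, 0.1384, 0.072]
tool_rot: [[0.096, 0.995, -0.011], [0.995, -0.097, -0.013], [-0.014, -0.01, -1.0]]
wrist_force: [-5.2, -17.1, 4.3]
gripper_width: -0.001
```

```bash
python3 av.py
```

```text
t 27.83 a -43.88 b 2.02 z 72.03 mm Fa -17.54 Fb -3.59 Fz 4.30 [-0.011  -0.0128 -0.9999]
```

{"api": "send_rows", "payload": {"deltas": [{"ax":0.33,"ay":-0.1,"az":0.15,"x":0.03,"y":0.33,"z":0,"hand":0},{"ax":0.33,"ay":-0.1,"az":0.15,"x":0.03,"y":0.33,"z":0,"hand":0},{"ax":0.33,"ay":-0.1,"az":0.15,"x":0.03,"y":0.33,"z":0,"hand":0},{"ax":0.33,"ay":-0.1,"az":0.15,"x":0.03,"y":0.33,"z":0,"hand":0}]}}

```text
t: 28.17
eef_pos: [0.5842, 0.1384, 0.072]
tool_rot: [[0.094, 0.995, -0.011], [0.995, -0.094, -0.013], [-0.014, -0.01, -1.0]]
wrist_force: [-4.4, -17.6, 4.2]
gripper_width: -0.001
```

```bash
python3 av.py
```

```text
t 28.17 a -43.88 b 2.01 z 72.02 mm Fa -17.91 Fb -2.77 Fz 4.21 [-0.0113 -0.0128 -0.9999]
```

Held steadily for about 0.9 s at 17–18 N push, which is 13–14 N on the plug after 4 N jaw friction. The plug's own bed friction could take some of that on the stop side, so I'll go slightly higher for another 0.6 s, still well under 20 N on the plug.

{"api": "send_rows", "payload": {"deltas": [{"ax":0.35,"ay":-0.1,"az":0.1,"x":0.03,"y":0.36,"z":0,"hand":0},{"ax":0.35,"ay":-0.1,"az":0.1,"x":0.03,"y":0.36,"z":0,"hand":0},{"ax":0.35,"ay":-0.1,"az":0.1,"x":0.03,"y":0.36,"z":0,"hand":0}]}}

```text
t: 28.42
eef_pos: [0.5842, 0.1384, 0.0721]
tool_rot: [[0.096, 0.995, -0.012], [0.995, -0.096, -0.013], [-0.014, -0.01, -1.0]]
wrist_force: [-4.7, -18.4, 4.6]
gripper_width: 0.005
```

```bash
python3 av.py
```

```text
t 28.42 a -43.85 b 2.02 z 72.06 mm Fa -18.76 Fb -3.03 Fz 4.61 [-0.0118 -0.0134 -0.9998]
```

{"api": "send_rows", "payload": {"deltas": [{"ax":0.35,"ay":-0.1,"az":0.1,"x":0.03,"y":0.36,"z":0,"hand":0},{"ax":0.35,"ay":-0.1,"az":0.1,"x":0.03,"y":0.36,"z":0,"hand":0},{"ax":0.35,"ay":-0.1,"az":0.1,"x":0.03,"y":0.36,"z":0,"hand":0},{"ax":0.35,"ay":-0.1,"az":0.1,"x":0.03,"y":0.36,"z":0,"hand":0},{"ax":0.35,"ay":-0.1,"az":0.1,"x":0.03,"y":0.36,"z":0,"hand":0},{"ax":0.35,"ay":-0.1,"az":0.1,"x":0.03,"y":0.36,"z":0,"hand":0},{"ax":0.35,"ay":-0.1,"az":0.1,"x":0.03,"y":0.36,"z":0,"hand":0}]}}

```text
t: 29.0
eef_pos: [0.5842, 0.1384, 0.0721]
tool_rot: [[0.1, 0.995, -0.013], [0.995, -0.1, -0.015], [-0.016, -0.012, -1.0]]
wrist_force: [-5.1, -18.2, 5.1]
gripper_width: -0.002
```

```bash
python3 av.py
```

```text
t 29.0 a -43.89 b 1.96 z 72.07 mm Fa -18.58 Fb -3.43 Fz 5.05 [-0.0134 -0.0145 -0.9998]
```

{"api": "send_rows", "payload": {"deltas": [{"ax":0,"ay":0,"az":0,"x":0,"y":0.1,"z":0,"hand":0},{"ax":0,"ay":0,"az":0,"x":0,"y":0,"z":0,"hand":0},{"ax":0,"ay":0,"az":0,"x":-0.05,"y":-0.5,"z":0,"hand":0},{"ax":0,"ay":0,"az":0,"x":-0.1,"y":-1.0,"z":0,"hand":0},{"ax":0,"ay":0,"az":0,"x":-0.1,"y":-1.0,"z":0,"hand":0},{"ax":0,"ay":0,"az":0,"x":0,"y":-0.5,"z":1.5,"hand":0},{"ax":0,"ay":0,"az":0,"x":0,"y":-1.0,"z":3,"hand":0},{"ax":0,"ay":0,"az":0,"x":-1,"y":-1.5,"z":3,"hand":0},{"ax":0,"ay":0,"az":0,"x":-2,"y":-2,"z":3,"hand":0},{"ax":0,"ay":0,"az":0,"x":-2,"y":-2,"z":2,"hand":0},{"ax":0,"ay":0,"az":0,"x":0,"y":0,"z":0,"hand":0},{"ax":0,"ay":0,"az":0,"x":0,"y":0,"z":0,"hand":0}]}}

```text
t: 30.0
eef_pos: [0.5267, 0.0378, 0.1998]
tool_rot: [[0.098, 0.995, -0.015], [0.995, -0.098, -0.01], [-0.012, -0.014, -1.0]]
wrist_force: [0.0, 0.9, 0.2]
gripper_width: 0.002
```

```bash
python3 av.py; python3 - <<'E'
from h import *
s=snap('side'); np.savez('sideF.npz',**s); t=snap('top'); np.savez('topF.npz',**t)
cv2.imwrite('pics/fin_s.png',s['img']); cv2.imwrite('pics/fin_t.png',t['img'])
cv2.imwrite('pics/fin_c.png',np.hstack([cv2.resize(s['img'][250:400,180:330],(400,400),interpolation=3),cv2.resize(s['img'][120:270,250:400],(400,400),interpolation=3)]))
w=cloud(s); yv=np.array([.0908,.9959]); xv=np.array([.9959,-.0908]); o=np.array([.5862,.1823])
d=w[...,:2]-o; a=d@yv; b=d@xv; z=w[...,2]
m=(abs(b)<.012)
for lo in np.arange(-.036,.09,.003):
    k=m&(a>=lo)&(a<lo+.003)
    if k.sum(): print(round(lo*1000),k.sum(),round(np.nanmedian(z[k])*1000,1),round(np.nanmax(z[k])*1000,1))
E
```

```text
t 30.0 a -149.36 b -46.17 z 199.82 mm Fa 0.93 Fb -0.06 Fz 0.15 [-0.0149 -0.0103 -0.9998]
-36 4 36.1 72.3
-33 20 93.3 95.3
-30 44 93.0 96.1
-27 47 90.6 96.9
-24 152 71.1 96.8
-21 163 60.8 96.7
-18 25 34.9 36.5
-15 23 34.7 36.8
-12 19 35.1 37.1
-9 23 34.6 36.5
-6 22 35.0 36.9
-3 22 34.8 36.4
0 24 34.5 36.3
3 22 35.3 37.1
6 21 35.3 36.7
15 9 50.9 52.2
18 12 50.9 52.6
21 14 51.2 52.5
24 8 50.3 51.1
27 48 33.7 71.9
30 29 71.8 74.5
33 27 71.8 73.0
36 32 71.6 75.3
39 28 72.4 73.5
42 39 71.5 73.9
45 43 70.2 74.0
48 55 70.4 74.0
51 58 64.4 73.3
54 71 60.0 73.3
57 29 49.7 52.6
60 27 49.6 51.9
63 22 49.8 51.8
66 19 51.8 53.9
69 21 52.5 57.8
72 32 53.9 61.1
75 26 55.2 58.2
78 39 52.7 59.3
81 30 51.9 58.1
84 133 36.0 54.4
87 62 25.7 52.0
```

View pics/fin_c.png

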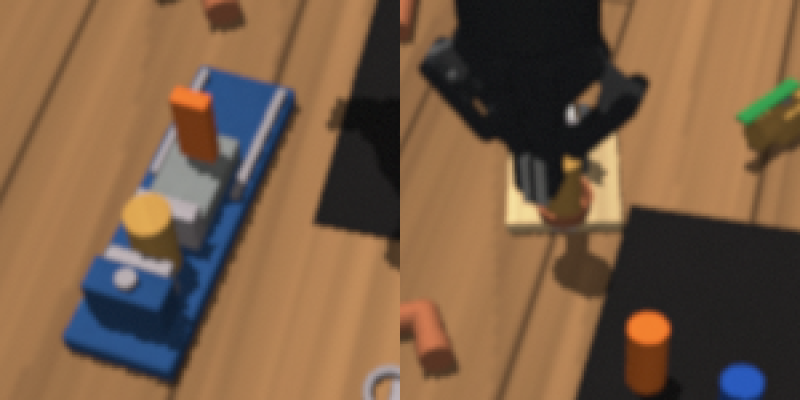

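View pics/fin_t.png

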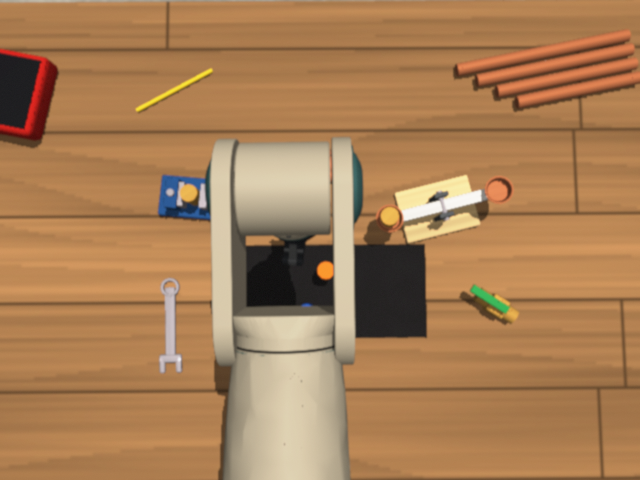

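The final views show the plug upright at (189,193) in the top view, snug between jaw and stop. The light plug is still in the near cup at (390,216), and nothing else has moved. Handing in.

```bash
python3 -c "
from cell import robot
print(robot.job_done())"
```

```text
the job is handed in; nothing more can be done
None
```

The heavier plug is upright in the vise, clamped against the stop jaw. The lighter one is still in its balance cup. I handed the job in after about 30 s on the robot's clock, against the 72 s limit; it reports no verdict.

- **Weighing:** I stood one brass plug in each cup and withdrew. The far (−y) cup dropped: plug tops at 108 mm on that side against 126 mm on the near side. The solid plug is the one that started on the left.
- **Clamping:** I pushed the jaw until it pressed the plug against the stop. I held 17–18 N at the tab for about 0.9 s, then about 18.7 N for 0.7 s. After roughly 4 N of jaw friction, that is about 13–15 N on the plug, never near 20 N. The force on the plug is worked out from the wrist reading and the friction I felt while sliding the jaw, not measured directly.
- **Last checks:** The jaw face is at about 28 mm along the vise, the plug fills about 28 to 56 mm, and the stop face is at about 56 mm. The plug top is at 72 mm, as expected on the bed. The light plug was in its cup and the arm was clear of everything. The wrench, elbow, valve and orange plug looked unmoved. The blue plug was almost hidden by the arm in the last pictures, so I only saw its top.
- **Less clean:** Setting the plug on the vise bed touched down at about 13 N. No other check disagreed.

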